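# Stack two sample boxes on the bench balance and tare it

### The arm

A 6-joint arm with a two-finger parallel gripper is mounted at the origin on a cart in front of the work surface, level with it; the furniture and walls round the work are solid. World frame = base frame: x ahead of the robot, y to its left, z up, the work surface at z = 0. Lengths are in m, angles in rad, forces in N, time in s.
With the tool pointing down it reaches from about 0.35 to 0.775 m from the base axis. Payload 5.5 kg.
Tool frame: the origin (TCP) lies between the finger pads; the fingertips stand 11 mm ahead of it and the grasp point (between the pads) lies 8 mm behind it (tips_ahead is the distance from the TCP to the fingertips, in m); z points along the fingers, y is the line along which they close (so a half turn about z gives the same grasp; the last joint's range is limited). The gripper opens to 85 mm and grips with 20 to 120 N. Pads are 22 mm wide; open, the fingers measure 114 mm over their backs; the gripper's body (76 mm by 85 mm) begins 54 mm behind the grasp point. The pads swing forward as they close: fully open they stand 13 mm farther back than shut.
Start: joints at [-1.429, 0.313, 0.046, 1.304, 0, 1.431], TCP at [0.16, -0.552, 0.242] pointing down, gripper open.
Joint ranges: [-2.76, 2.76], [-0.86, 1.69], [-1.03, 1.26], [-2.2, 2.34], [-1.47, 1.5], [-3.14, 3.14]. Speed limits (rad/s): [2.57, 2.57, 3.14, 3.14, 3.14, 3.14].

### API

Orientations are given as a unit quaternion [w, x, y, z].
In Python, from workcell import * gives the robot as it stands. The module is installed in compiled form; this text tells all that it offers.
- The arm moves only by the tool jog_arm, never from a script. Its argument "moves" is a list of rows, each an object with "fingers": the closure, from 0 (fully open) to 1 (shut); "slide": the shift along the tool's x, y, z in mm, a list of three; "angular": the turn, a rotation vector about the tool's x, y, z in degrees, a list of three. A call has 1 to 10 rows; each row is the pose to reach, as a shift and turn from the pose commanded when the call began, along the tool's axes at that moment; what a row does not reach only later rows make up. A row lasts 1/12 s, in which the tool goes at most 41.7 mm and 7.16 degrees, less where a joint would pass 70% of its speed; a pose out of reach is approached as far as the arm can. A call with a gripper value outside its range is refused whole. The fingers move at their own pace and stop on an object; "squeeze" is the grip in N (left out, the last holds). Time passes only in rows, so rows that repeat a pose let the fingers close. It gives the time, the measured TCP pose, the force, the opening and the grip force at its end, in the units of the state.
- get_state(): the state, without advancing time (a new reading comes with each control period).
- read_camera(name): name is "scene" or "side" or "wrist"; returns a dict with "color" (420x560x3 uint8, red, green, blue), "fovy" (degrees; the focal length in pixels is half the picture's height over the tangent of half this angle, whatever the lens; pixels are square), "cx", "cy" (the principal point, pixels), "world_from_camera" (4x4, takes a point from camera to world coordinates); the wrist camera has in their place "tool_from_camera" (4x4, takes a point from camera to tool coordinates, whose origin is the TCP and whose axes are the flange's). Camera axes: x right, y down, z forward; pixel columns grow to the right and rows downward; lengths in m; the calibration is good to about 2 mm. The wrist camera is an equidistant fisheye: a pixel r from the principal point sees the ray r / f radians off the axis. A picture is of the moment at which its call begins: read the wrist's pose just before it. There is no depth.
- hand_in(): hands the job in; it is judged then, once.
Trained networks look in a picture, given as the dict that the camera call returned (one of the last four; its "shot" number tells which), for a name from the list of things; names that differ only in an ending like _2 or _b are one class to them, and where a whole thing is asked for, a point or a joint stands for the part that bears it (a point fixed in the world has none). Each returns a list of dicts, best first, with "p" (0 to 1); they miss things now and then, are a little off and sometimes report something else, mostly with a low value. They report only what shows in the picture. A call takes as long as a camera call. They do not tell look-alikes from the thing itself.
- look_for(target, picture): "point" ([column, row] in pixels, amid what is visible of it).
- tip_of(target, picture): "point" ([column, row] in pixels: a listed point, or the origin of a listed thing).
The state is a dict: "clock": time; "joint_pos": joint angles; "qvel": joint speeds; "tau": joint torques, N m; "tcp_pos": TCP position; "orientation": TCP orientation; "wrist_force": force on the tool from outside, world axes, zero at the start; "ft_torque": the same for the moment, N m; "finger_gap": finger opening in m; "grip_force": force on a finger pad.
Only numpy, scipy, OpenCV 4.12 (cv2) and the standard library are available. Lean on these libraries where they do the work, as an engineer would, in place of code of your own. Each camera call takes 0.05 s, during which the arm holds its last target. There are 200 camera calls.

### The job

Tare the bench balance for both closed sample boxes: set the large blue box flat in the middle of the weighing pan and the small orange box squarely on top of it, both with their long sides along the pan's long side. Then turn the black knob on the sloping front until the green tare pointer stands right at the tip of the red needle, and leave it so. Set the boxes down gently, so that the pan is never driven down onto its stop, and leave the glassware and bottles round about standing where they are.

Things in the scene. Friction and masses are not known exactly. Their poses are not given: they have to be found in the camera images.
- balance: bench spring balance, white metal housing 200 deep (x) x 216 wide (y) x 77 high, fixed; origin in the middle of its underside, z up. Its -x side is the front, +y the left as one faces the front. A flat front panel slopes up from 22 mm over the bench at x = -100 to 77 mm at x = +3; its top behind that is level and carries the weighing pan
- panel_middle (a point): middle of the sloping front panel (axes as the balance's). The panel lies 28 degrees from the horizontal; its outward normal in the balance's frame is (-0.469, 0, 0.883). The dial's pivot lies 34 mm down the slope and 32 mm to the left of this point. At the left the panel has a dial 144 x 104 mm under a clear cover that stands 6 mm over the panel, at the right the black tare knob
- pan_centre (a point): centre of the top face of the weighing pan, a flat steel plate 84 (x) x 118 (y) x 5 mm on a short stem, its axes parallel to those of the balance; top face 103 mm over the bench and 52 mm behind the middle of the balance when empty. It stays level and sinks on a spring
- pan (a joint): how far the pan has sunk, in m: 0 when empty, 1.25 mm for each newton of load (about 4.7 to 7.4 mm with both boxes), stop at 18 mm
- tare_knob (a point): black fluted tare knob, a cylinder 30 mm across standing 34 mm out of the panel, square to it, 70 mm to the right of the panel's middle; the point is on its axis, 18 mm out from the panel; z points along the axis out of the panel (28 degrees from vertical), x and y turn with the knob. It turns against slight friction (0.03 N m), stays where left, and never reaches an end stop in use
- needle_tip (a point): tip of the thin red needle of the dial, which shows the load; it is 64 mm long and swings about a pivot at the lower middle of the dial. Empty it points 0.7 rad to the left of straight up the slope; load swings it to the right (clockwise as one faces the panel), 0.08 rad for each mm the pan sinks
- green_point (a point): point of the green tare pointer, a hand on the same pivot with an arrowhead that points inwards at the needle's tip from just outside it; this point lies 64 mm from the pivot, like the needle's tip. Only the knob moves it: it swings the same way as the knob is turned, a quarter as far (clockwise as one faces the panel takes it to the right)
- large_box_centre (a point): large closed blue sample box with a paper label on its lid and a steel clasp, 62 (x) x 98 (y) x 36 (z) mm, 0.22 to 0.35 kg; the point is its centre, half-way up, z up; a plain cuboid to the touch
- small_box_centre (a point): small closed orange sample box of the same make, 52 (x) x 86 (y) x 32 (z) mm, 0.16 to 0.25 kg; the point is its centre, half-way up, z up
- wash_bottle: white squeeze bottle, 69 x 98 mm, 212 mm high to the top of its spout, origin under it (its round body, 69 mm across, is centred 14 mm along its y); stands beside the balance on one side, must stay
- measuring_cylinder: glass measuring cylinder with a blue foot, foot 54 x 62 mm, tube 28 mm across, 195 mm high, origin under its middle; stands beside the balance on the other side, must stay
- conical_flask: conical glass flask, 72 mm across, 112 mm high, origin under its middle; stands at the left, must stay
- beaker_small: small glass beaker, 54 mm across, 70 mm high, origin under its middle; stands at the right, must stay
- test_tube_rack: wooden rack with test tubes, 50 (x) x 190 (y) mm, 138 mm high, origin under its middle; stands behind the balance, must stay
Things that resemble listed ones, but are neither listed nor needed, are in the scene too. Of the things shaped like the part that bears large_box_centre, the blue one is meant. Of the things shaped like the part that bears small_box_centre, the orange one is meant.

How it is judged:
By the outcome, as a careful person would: the job done as asked, in the order asked, and still so for the second after the job is handed in, with the robot touching nothing.
It also fails if it takes over 69 s, if anything falls off the work surface, if the arm or the gripper's body presses on something with over 40 N, if the wrist force passes 120 N, or if a joint passes its speed limit or range.

## Working session

There is one attempt and no reset: what is moved stays moved. The work goes in short steps, Python scripts to look and compute and a tool call to move; the robot and the scene stay as the last step left them, time stands still between calls to the robot, and variables do not carry over. Pictures are saved under pics/ and viewed, at most 10 in all, crops included, and the job is handed in when it is done.

Besides the shell and the picture viewer there is one more tool, called as name(argument=value, ...) on one line, values as JSON. jog_arm: Moves the arm, as the interface text tells. Its arguments: {"type":"object","properties":{"moves":{"type":"array","items":{"type":"object","properties":{"fingers":{"type":"number"},"slide":{"type":"array","items":{"type":"number"}},"angular":{"type":"array","items":{"type":"number"}}}}},"squeeze":{"type":"number"}},"required":["moves"]}

```bash
mkdir -p pics; cat > h.py <<'E'
from workcell import *
import numpy as np, cv2
from scipy.spatial.transform import Rotation as R
def rot(q): return R.from_quat([q[1],q[2],q[3],q[0]])
def T(im,st=None):
    if "world_from_camera" in im: return np.array(im["world_from_camera"])
    M=np.eye(4); M[:3,:3]=rot(st["orientation"]).as_matrix(); M[:3,3]=st["tcp_pos"]
    return M@np.array(im["tool_from_camera"])
def ray(im,p,st=None):
    h=im["color"].shape[0]; f=h/2/np.tan(np.radians(im["fovy"])/2)
    d=np.array([p[0]-im["cx"],p[1]-im["cy"]])/f
    if "world_from_camera" in im: v=np.array([d[0],d[1],1.])
    else:
        r=np.hypot(*d); v=np.array([*(d*np.sinc(r/np.pi)),np.cos(r)])
        if r>0: v=np.array([*(d/r*np.sin(r)),np.cos(r)])
    M=T(im,st); return M[:3,3],M[:3,:3]@(v/np.linalg.norm(v))
def at_z(im,p,z,st=None):
    o,d=ray(im,p,st); return o+d*(z-o[2])/d[2]
def proj(im,P,st=None):
    h=im["color"].shape[0]; f=h/2/np.tan(np.radians(im["fovy"])/2)
    M=np.linalg.inv(T(im,st)); c=M[:3,:3]@np.array(P)+M[:3,3]
    if "world_from_camera" in im: q=c[:2]/c[2]
    else:
        n=np.hypot(*c[:2]); q=c[:2]/n*np.arctan2(n,c[2])
    return q*f+[im["cx"],im["cy"]]
def tri(rs):
    A=sum(np.eye(3)-np.outer(d,d) for o,d in rs); b=sum((np.eye(3)-np.outer(d,d))@o for o,d in rs)
    return np.linalg.solve(A,b)
def save(im,name,crop=None,k=1):
    c=im["color"][:,:,::-1]
    if crop: c=c[crop[1]:crop[3],crop[0]:crop[2]]
    cv2.imwrite("pics/"+name,cv2.resize(c,None,fx=k,fy=k,interpolation=cv2.INTER_CUBIC))
E
cat > a.py <<'E'
from h import *
np.set_printoptions(precision=4,suppress=True)
s=get_state(); print(s["clock"],s["orientation"],s["tcp_pos"],s["finger_gap"], [k for k in s])
ims={}
for n in ["scene","side"]:
    im=read_camera(n); save(im,n+"0.png",k=1.42); ims[n]=im
    print(n,T(im)[:3,3],im["fovy"])
obs={}
for t in ["balance","panel_middle","pan_centre","tare_knob","needle_tip","green_point","large_box_centre","small_box_centre","wash_bottle","measuring_cylinder","conical_flask","beaker_small","test_tube_rack"]:
    for n,im in ims.items():
        r=tip_of(t,im)[:3]
        print(t,n,[(np.round(x["point"]),round(x["p"],2)) for x in r])
        if r: obs[t,n]=ray(im,r[0]["point"])
    if (t,"scene") in obs and (t,"side") in obs: print("   ",tri([obs[t,"scene"],obs[t,"side"]]))
print(get_state()["clock"])
E
python3 a.py
```

```text
0.0 [-0.0009  0.9901  0.1404 -0.    ] [ 0.1598 -0.5519  0.2414] 0.0854285884192064 ['clock', 'joint_pos', 'qvel', 'tau', 'tcp_pos', 'orientation', 'wrist_force', 'ft_torque', 'grip_force', 'finger_gap']
scene [-0.0536  0.763   0.6007] 55.40936210010441
side [ 0.542  -1.1438  0.7193] 51.55877937032954
balance scene [(array([266., 238.]), 0.79)]
balance side [(array([277., 226.]), 0.87)]
    [ 0.5777  0.0313 -0.0058]
panel_middle scene [(array([281., 229.]), 0.63)]
panel_middle side [(array([261., 210.]), 0.68), (array([254., 309.]), 0.36)]
    [0.5233 0.0378 0.0493]
pan_centre scene [(array([258., 199.]), 0.91)]
pan_centre side [(array([290., 198.]), 0.86)]
    [0.6167 0.0229 0.0996]
tare_knob scene [(array([303., 222.]), 0.42)]
tare_knob side [(array([252., 219.]), 0.65)]
    [ 0.4969 -0.0259  0.0558]
needle_tip scene [(array([320., 197.]), 0.39)]
needle_tip side []
green_point scene []
green_point side [(array([254., 307.]), 0.64)]
large_box_centre scene [(array([211., 296.]), 0.9), (array([272., 313.]), 0.86), (array([196., 273.]), 0.43)]
large_box_centre side [(array([210., 185.])
[... 266 characters left out ...]
), 0.66), (array([281., 228.]), 0.39)]
wash_bottle side [(array([286., 189.]), 0.97)]
    [ 0.6102  0.269  -0.0003]
measuring_cylinder scene [(array([318., 198.]), 0.58)]
measuring_cylinder side [(array([293., 287.]), 0.92)]
    [ 0.6096 -0.2722 -0.0011]
conical_flask scene [(array([148., 288.]), 0.65), (array([203., 210.]), 0.22)]
conical_flask side [(array([290., 178.]), 0.56)]
    [ 0.6363  0.3833 -0.0037]
beaker_small scene [(array([333., 186.]), 0.58)]
beaker_small side [(array([252., 176.]), 0.63), (array([307., 321.]), 0.61)]
    [ 0.4691 -0.056   0.1866]
test_tube_rack scene [(array([204., 211.]), 0.89)]
test_tube_rack side [(array([350., 219.]), 0.72)]
    [0.8121 0.0547 0.0052]
1.4
```

View pictures.

View pics/scene0.png

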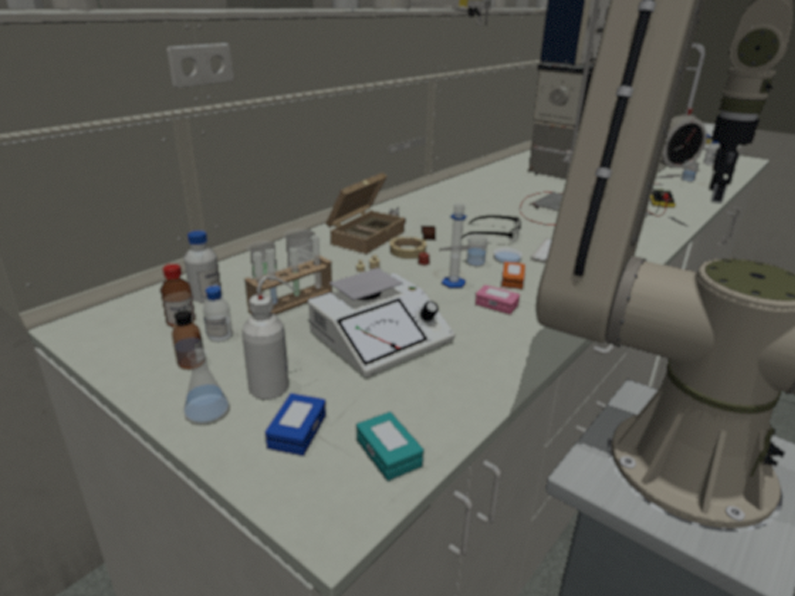

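View pics/side0.png

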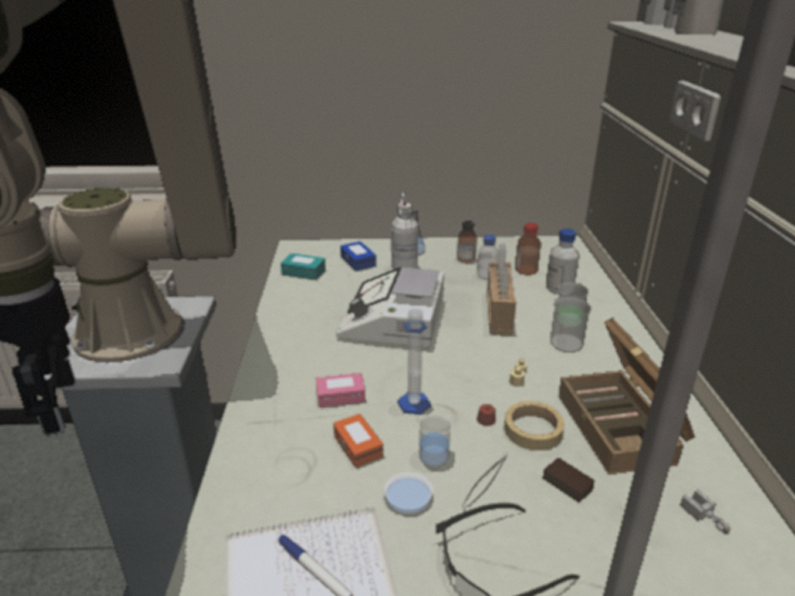

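```bash
cat > fit.py <<'E'
from h import *
from scipy.optimize import minimize
def mask(im,lo,hi,box):
    hsv=cv2.cvtColor(im["color"],cv2.COLOR_RGB2HSV); m=cv2.inRange(hsv,lo,hi)
    z=np.zeros_like(m); x0,y0,x1,y1=box; z[y0:y1,x0:x1]=m[y0:y1,x0:x1]
    n,l,s,_=cv2.connectedComponentsWithStats(z); 
    m=(l==1+np.argmax(s[1:,4])).astype(np.uint8)
    return cv2.convexHull(cv2.findNonZero(m))
K=8
def fill(h,shape):
    o=np.zeros((shape[0]*2,shape[1]*2),np.uint8); cv2.fillConvexPoly(o,np.round(np.float32(h)*2*16).astype(np.int32).reshape(-1,1,2),1,shift=4); return o
def fitbox(views,dims,x0,z0=0.):
    ms=[(im,st,fill(h,im["color"].shape),h) for im,st,h in views]
    c=np.array([[i,j,k] for i in(-.5,.5) for j in(-.5,.5) for k in(0,1)])*dims
    def cost(p):
        P=(R.from_euler("z",p[2]).as_matrix()@c.T).T+[p[0],p[1],z0]; t=0
        for im,st,m,_ in ms:
            q=cv2.convexHull(np.float32([proj(im,a,st) for a in P])); f=fill(q,im["color"].shape)
            t+=1-(m&f).sum()/max(1,(m|f).sum())
        return t
    best=min((minimize(cost,[x0[0],x0[1],a],method="Nelder-Mead",options=dict(initial_simplex=[[x0[0],x0[1],a],[x0[0]+.02,x0[1],a],[x0[0],x0[1]+.02,a],[x0[0],x0[1],a+.3]])) for a in np.arange(-1.4,1.6,.4)),key=lambda r:r.fun)
    return best.x,best.fun
E
cat > b.py <<'E'
from fit import *
sc=read_camera("scene"); sd=read_camera("side")
jobs={"blue":((100,120,40),(130,255,255),(180,270,235,325),(230,165,272,195),[.062,.098,.036]),
"orange":((0,150,80),(14,255,255),(345,180,375,205),(230,285,275,330),[.052,.086,.032])}
for k,(lo,hi,b1,b2,d) in jobs.items():
    v=[(sc,None,mask(sc,lo,hi,b1)),(sd,None,mask(sd,lo,hi,b2))]
    c=[x[2].reshape(-1,2).mean(0) for x in v]
    p0=(at_z(sc,c[0],.018)+at_z(sd,c[1],.018))/2
    print(k,p0,at_z(sc,c[0],.018),at_z(sd,c[1],.018),fitbox(v,d,p0[:2]),[(x[2].reshape(-1,2).min(0),x[2].reshape(-1,2).max(0)) for x in v])
A=[cv2.resize(sc["color"][a:b,c:d],(390,290),interpolation=cv2.INTER_CUBIC) for a,b,c,d in [(262,342,185,305),(175,225,325,395)]]
B=[cv2.resize(sd["color"][a:b,c:d],(390,290),interpolation=cv2.INTER_CUBIC) for a,b,c,d in [(165,200,190,270),(255,335,210,290)]]
cv2.imwrite("pics/cand.png",np.vstack([np.hstack(A),np.hstack(B)])[:,:,::-1])
E
python3 b.py
```

```text
blue [0.48720765 0.3435776  0.018     ] [0.48356563 0.33426643 0.018     ] [0.49084966 0.35288876 0.018     ] (array([0.4910993 , 0.32546897, 0.54141344]), np.float64(0.7299896993279659)) [(array([187, 278], dtype=int32), array([228, 319], dtype=int32)), (array([241, 171], dtype=int32), array([263, 183], dtype=int32))]
orange [ 0.49768179 -0.35923199  0.018     ] [ 0.49523318 -0.3531162   0.018     ] [ 0.5001304  -0.36534778  0.018     ] (array([ 0.5010788 , -0.36186054,  0.43665691]), np.float64(0.7693593101387667)) [(array([354, 185], dtype=int32), array([368, 202], dtype=int32)), (array([236, 292], dtype=int32), array([268, 320], dtype=int32))]
```

View pics/cand.png

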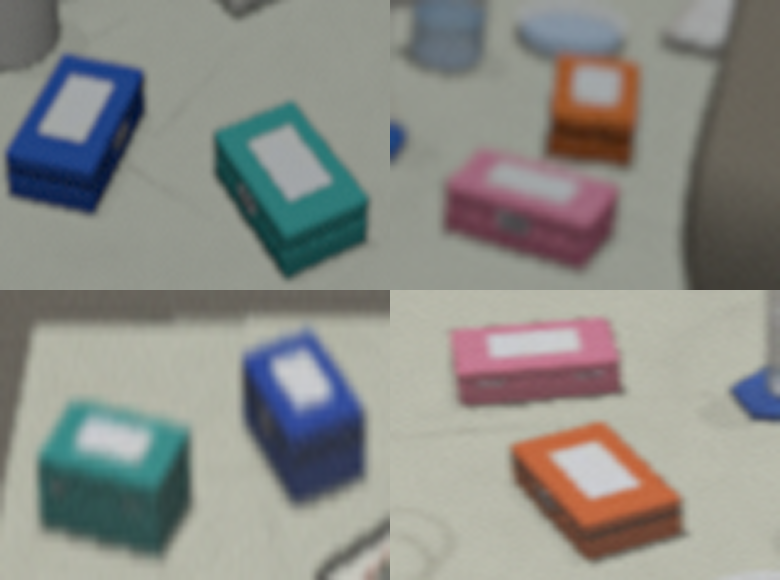

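Blue is at scene (209,296) / side (252,180), with teal as its look-alike. Orange is at scene (362,193) / side (252,309), with pink as its look-alike. The crop confirms the colours, so I'm moving over the balance for a close look.

jog_arm(moves=[{"slide": [460, -440, -100], "angular": [0, 0, -70], "fingers": 0}, {"slide": [460, -440, -100], "angular": [0, 0, -70], "fingers": 0}, {"slide": [460, -440, -100], "angular": [0, 0, -70], "fingers": 0}, {"slide": [460, -440, -100], "angular": [0, 0, -70], "fingers": 0}, {"slide": [460, -440, -100], "angular": [0, 0, -70], "fingers": 0}, {"slide": [460, -440, -100], "angular": [0, 0, -70], "fingers": 0}, {"slide": [460, -440, -100], "angular": [0, 0, -70], "fingers": 0}, {"slide": [460, -440, -100], "angular": [0, 0, -70], "fingers": 0}, {"slide": [460, -440, -100], "angular": [0, 0, -70], "fingers": 0}, {"slide": [460, -440, -100], "angular": [0, 0, -70], "fingers": 0}])

```text
clock: 2.33
tcp_pos: [0.367, -0.1945, 0.3076]
orientation: [0.001, 0.729, 0.685, 0.0]
wrist_force: [0.9, -0.6, 0.1]
finger_gap: 0.085
grip_force: 0.0
```

```bash
cat >> h.py <<'E'
def goto(pos,yaw,tilt=0):
    "slide/angular from here to tool-down pose with tool-x yaw (deg); tilt deg: tool z leans by tilt toward +x of direction yaw-90"
    s=get_state(); r=rot(s["orientation"]); M=R.from_euler("z",yaw,degrees=True)*R.from_euler("x",180,degrees=True)*R.from_euler("x",tilt,degrees=True)
    rel=r.inv()*M; sl=r.inv().apply(np.array(pos)-s["tcp_pos"])*1000
    print("slide",np.round(sl,1),"ang",np.round(rel.as_rotvec(degrees=True),2),"rows",np.linalg.norm(sl)/41.7,np.degrees(rel.magnitude())/7.16)
def where():
    s=get_state(); x=rot(s["orientation"]).as_matrix(); print("t",s["clock"],"tcp",np.round(s["tcp_pos"],4),"yaw",np.degrees(np.arctan2(x[1,0],x[0,0])).round(2),"z",x[:,2].round(3),"j",np.round(s["joint_pos"],2),"F",np.round(s["wrist_force"],2),"gap",s["finger_gap"],s["grip_force"]); return s
E
cat > c.py <<'E'
import sys
from h import *
s=where(); im=read_camera("wrist"); save(im,sys.argv[1],k=1.42)
print(im["fovy"],np.round(im["tool_from_camera"],3).tolist())
Z={"panel_middle":.0495,"pan_centre":.103,"tare_knob":.065-.0,"needle_tip":.06,"green_point":.06,"large_box_centre":.018,"small_box_centre":.016,"wash_bottle":0,"measuring_cylinder":0}
for t in Z:
    r=tip_of(t,im)[:2]
    print(t,[(np.round(x["point"]),round(x["p"],2),np.round(at_z(im,x["point"],Z[t],s),4)) for x in r])
E
python3 c.py w1.png
```

```text
t 2.3333 tcp [ 0.367  -0.1945  0.3076] yaw 86.46 z [ 0.001 -0.001 -1.   ] j [-0.68 -0.01 -0.18  1.4  -0.    0.95] F [ 0.9  -0.57  0.13] gap 0.08499239882565904 0.0
65.70646984690485 [[-0.001, -0.956, -0.292, 0.074], [1.0, -0.002, 0.001, -0.001], [-0.002, -0.292, 0.956, -0.132], [0.0, 0.0, 0.0, 1.0]]
panel_middle []
pan_centre []
tare_knob [(array([378.,  25.]), 0.8, array([ 0.4977, -0.0215,  0.065 ])), (array([408.,   3.]), 0.43, array([0.5402, 0.0108, 0.065 ]))]
needle_tip []
green_point []
large_box_centre []
small_box_centre [(array([350., 192.]), 0.91, array([ 0.4666, -0.2371,  0.016 ])), (array([372., 274.]), 0.63, array([ 0.5023, -0.3681,  0.016 ]))]
wash_bottle []
measuring_cylinder [(array([432., 202.]), 0.84, array([ 0.6025, -0.2641,  0.    ])), (array([527.,  12.]), 0.68, array([0.8064, 0.0574, 0.    ]))]
```

View pics/w1.png

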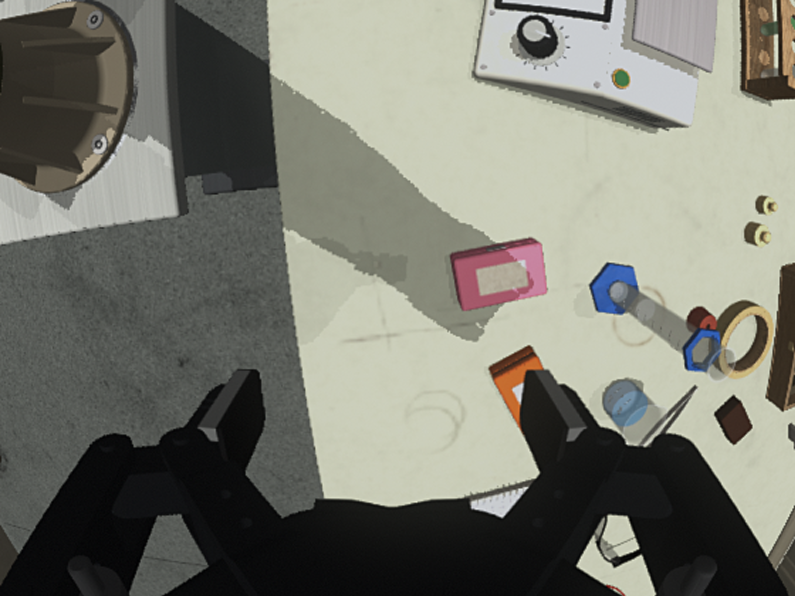

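The picture shows the balance at top right, with the knob at (537,36) in the enlarged picture. Pink is at (498,275), and orange at (515,385) is half hidden by a finger. Next I'm moving so that the wrist looks straight at the balance.

jog_arm(moves=[{"slide": [104, 147, -50], "angular": [0, 0, -3.5]}, {"slide": [104, 147, -50], "angular": [0, 0, -3.5]}, {"slide": [104, 147, -50], "angular": [0, 0, -3.5]}, {"slide": [104, 147, -50], "angular": [0, 0, -3.5]}, {"slide": [104, 147, -50], "angular": [0, 0, -3.5]}, {"slide": [104, 147, -50], "angular": [0, 0, -3.5]}, {"slide": [104, 147, -50], "angular": [0, 0, -3.5]}])

```text
schema error: expected keys fingers, slide, angular
```

```bash
python3 c.py w2.png
```

```text
t 2.8333 tcp [ 0.3659 -0.1975  0.3067] yaw 85.96 z [-0.001  0.    -1.   ] j [-0.69 -0.01 -0.18  1.4  -0.    0.95] F [ 0.61  0.18 -0.03] gap 0.08502739874094188 0.0
65.70646984690485 [[-0.001, -0.956, -0.292, 0.074], [1.0, -0.002, 0.001, -0.001], [-0.002, -0.292, 0.956, -0.132], [0.0, 0.0, 0.0, 1.0]]
panel_middle []
pan_centre []
tare_knob [(array([378.,  24.]), 0.61, array([ 0.4967, -0.0242,  0.065 ]))]
needle_tip []
green_point [(array([381.,  20.]), 0.24, array([ 0.503, -0.018,  0.06 ]))]
large_box_centre []
small_box_centre [(array([373., 273.]), 0.76, array([ 0.5014, -0.3694,  0.016 ])), (array([357., 189.]), 0.76, array([ 0.4733, -0.2362,  0.016 ]))]
wash_bottle []
measuring_cylinder [(array([435., 198.]), 0.67, array([ 0.6042, -0.2625,  0.    ]))]
```

View pics/w2.png

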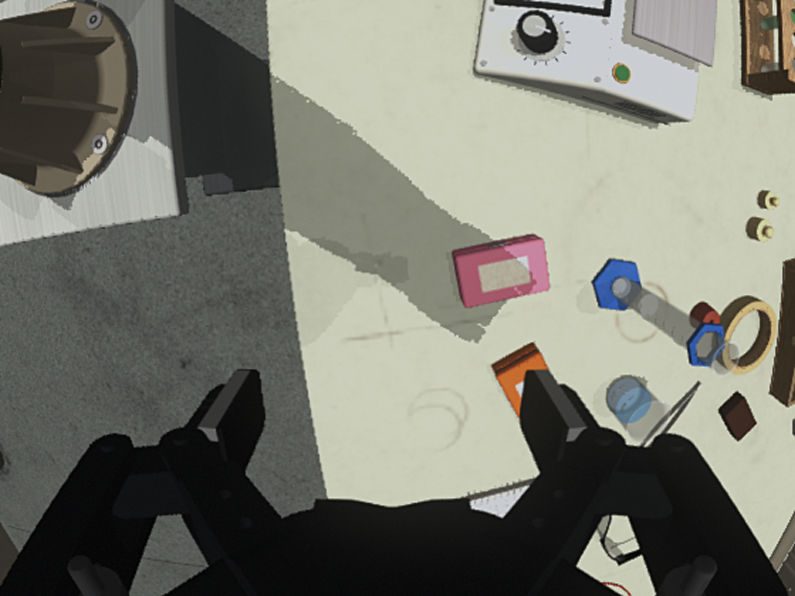

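jog_arm(moves=[{"slide": [104, 147, -50], "angular": [0, 0, -4], "fingers": 0}, {"slide": [104, 147, -50], "angular": [0, 0, -4], "fingers": 0}, {"slide": [104, 147, -50], "angular": [0, 0, -4], "fingers": 0}, {"slide": [104, 147, -50], "angular": [0, 0, -4], "fingers": 0}, {"slide": [104, 147, -50], "angular": [0, 0, -4], "fingers": 0}, {"slide": [104, 147, -50], "angular": [0, 0, -4], "fingers": 0}, {"slide": [104, 147, -50], "angular": [0, 0, -4], "fingers": 0}])

```text
clock: 3.92
tcp_pos: [0.5208, -0.1017, 0.3565]
orientation: [-0.0, 0.705, 0.709, -0.0]
wrist_force: [-0.4, 0.1, 0.0]
finger_gap: 0.0854
grip_force: 0.0
```

```bash
python3 c.py w3.png
```

```text
t 3.9167 tcp [ 0.5208 -0.1017  0.3565] yaw 90.28 z [-0.001 -0.    -1.   ] j [-0.34  0.22  0.2   1.55 -0.    1.22] F [-0.38  0.13  0.01] gap 0.08540503697832787 0.0
65.70646984690485 [[-0.001, -0.956, -0.292, 0.074], [1.0, -0.002, 0.001, -0.001], [-0.002, -0.292, 0.956, -0.132], [0.0, 0.0, 0.0, 1.0]]
panel_middle [(array([278.,  61.]), 0.67, array([0.5231, 0.0384, 0.0495]))]
pan_centre [(array([363.,  70.]), 0.73, array([0.6233, 0.0233, 0.103 ]))]
tare_knob [(array([260., 105.]), 0.89, array([ 0.4995, -0.0219,  0.065 ]))]
needle_tip [(array([363.,  73.]), 0.61, array([0.6349, 0.0257, 0.06  ])), (array([299.,   5.]), 0.42, array([0.5492, 0.1153, 0.06  ]))]
green_point [(array([301.,   7.]), 0.54, array([0.5525, 0.113 , 0.06  ])), (array([362.,  72.]), 0.51, array([0.633 , 0.0271, 0.06  ]))]
large_box_centre [(array([300.,   8.]), 0.33, array([0.5547, 0.1246, 0.018 ]))]
small_box_centre [(array([265., 310.]), 0.62, array([ 0.5022, -0.3628,  0.016 ]))]
wash_bottle []
measuring_cylinder [(array([327., 256.]), 0.61, array([ 0.6073, -0.2636,  0.    ])), (array([456.,  70.]), 0.2, array([0.8139, 0.0554, 0.    ]))]
```

View pics/w3.png

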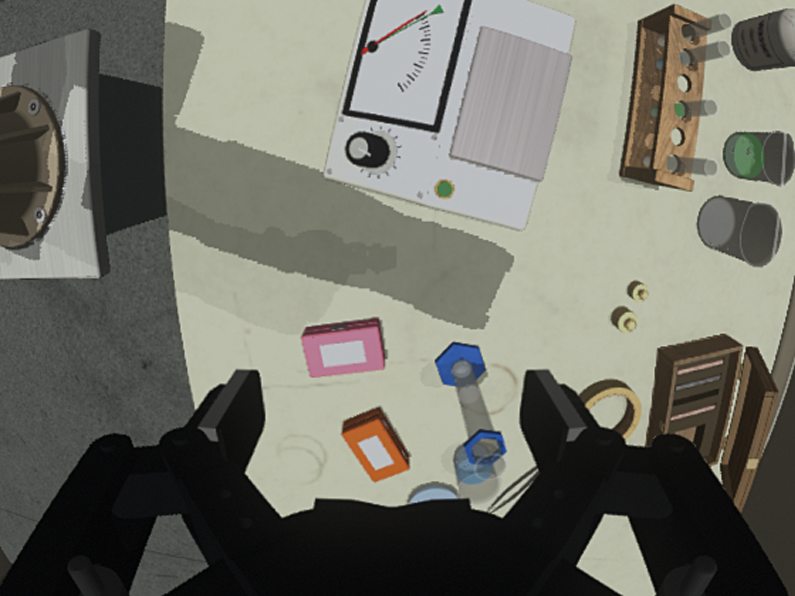

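The picture shows the pan with corners at about (484,27), (573,55), (541,182) and (449,155). The knob is at (365,149), the needle and green pointer at (430,10), and orange at (376,447).

```bash
cat > d.py <<'E'
from fit import *
s=where(); im=read_camera("wrist"); sc=1.42
g=cv2.cvtColor(im["color"],cv2.COLOR_RGB2GRAY)
def sub(pts): return cv2.cornerSubPix(g,np.float32(pts).reshape(-1,1,2)/sc,(4,4),(-1,-1),(3,30,.01)).reshape(-1,2)
raw=[(484,27),(573,55),(541,182),(449,155)]
for q in (np.array(raw)/sc,sub(raw)):
    P=np.array([at_z(im,p,.103,s) for p in q])
    e=[np.linalg.norm(P[i]-P[i-1]) for i in range(4)]
    v=(P[0]-P[3])+(P[1]-P[2]); print("pan",P.mean(0),"edges",np.round(e,4),"yaw",np.degrees(np.arctan2(v[1],v[0]))-90)
q=sub([(343,112),(441,130)]); P=[at_z(im,p,z,s) for p,z in zip(q,(.030,.079))]; print("dial lower edge",P,q*sc)
cs=[(325,177),(525,229)]
q=np.array(cs)/sc; P=[at_z(im,q[0],.022,s),at_z(im,q[1],.077,s)]; print("right corners",P,np.degrees(np.arctan2(*(P[1]-P[0])[1::-1])))
h=mask(im,(0,130,60),(16,255,255),(235,280,300,345))
print("orange",fitbox([(im,s,h)],[.052,.086,.032],(.502,-.363)),h.reshape(-1,2).min(0),h.reshape(-1,2).max(0))
E
python3 d.py
```

```text
t 4.4167 tcp [ 0.5198 -0.1028  0.3571] yaw 90.1 z [ 0. -0. -1.] j [-0.35  0.22  0.2   1.55 -0.    1.22] F [-0.83  0.64 -0.17] gap 0.08565178753176052 0.0
pan [0.62156932 0.01908748 0.103     ] edges [0.1161 0.0814 0.1185 0.0832] yaw -14.230774395833421
pan [0.61972222 0.02161301 0.103     ] edges [0.1171 0.0794 0.1182 0.0839] yaw -12.87373042471964
dial lower edge [array([0.47053725, 0.01443915, 0.03      ]), array([ 0.56079007, -0.00639031,  0.079     ])] [[341.57373 112.6798 ]
 [439.07254 130.7734 ]]
right corners [array([ 0.45228207, -0.04986494,  0.022     ]), array([ 0.64289929, -0.09334761,  0.077     ])] -12.850152244046686
orange (array([ 0.50202553, -0.37259146,  0.40467383]), np.float64(0.09672574346650642)) [242 287] [288 338]
```

jog_arm(moves=[{"slide": [265, -30, 27], "angular": [0, 0, 0], "fingers": 0}, {"slide": [265, -30, 27], "angular": [0, 0, 0], "fingers": 0}, {"slide": [265, -30, 27], "angular": [0, 0, 0], "fingers": 0}, {"slide": [265, -30, 27], "angular": [0, 0, 0], "fingers": 0}, {"slide": [265, -30, 27], "angular": [0, 0, 0], "fingers": 0}, {"slide": [265, -30, 27], "angular": [0, 0, 0], "fingers": 0}, {"slide": [265, -30, 27], "angular": [0, 0, 0], "fingers": 0}, {"slide": [265, -30, 27], "angular": [0, 0, 0], "fingers": 0}, {"slide": [265, -30, 27], "angular": [0, 0, 0], "fingers": 0}])

```text
clock: 5.22
tcp_pos: [0.4891, 0.1633, 0.3298]
orientation: [0.0, 0.705, 0.709, -0.0]
wrist_force: [0.0, -0.6, -0.7]
finger_gap: 0.0852
grip_force: 0.0
```

```bash
cat > e.py <<'E'
from fit import *
s=where(); im=read_camera("wrist"); save(im,"w4.png",k=1.42)
c=proj(im,(.489,.34,.02),s).astype(int); print(c)
h=mask(im,(100,100,30),(130,255,255),(max(c[0]-75,0),max(c[1]-75,0),c[0]+75,c[1]+75))
x,f=fitbox([(im,s,h)],[.062,.098,.036],(.489,.34)); print(x,f,h.reshape(-1,2).min(0),h.reshape(-1,2).max(0))
p=[(np.round(q["point"]),round(q["p"],2),at_z(im,q["point"],.018,s).round(4)) for q in tip_of("large_box_centre",im)[:3]]; print(p)
goto((x[0],x[1],.12),90+np.degrees(x[2]))
goto((x[0],x[1],.018),90+np.degrees(x[2]))
E
python3 e.py
```

```text
t 5.2167 tcp [0.4891 0.1633 0.3298] yaw 90.3 z [-0.    -0.001 -1.   ] j [ 0.17  0.19  0.09  1.48 -0.    1.73] F [ 0.   -0.65 -0.68] gap 0.0852227140362197 0.0
[276  35]
[0.487578   0.32805512 0.43990643] 0.052514122323732426 [240   2] [311  83]
[(array([279.,  44.]), 0.87, array([0.4924, 0.327 , 0.018 ])), (array([175.,  86.]), 0.82, array([0.3488, 0.2744, 0.018 ]))]
slide [166.5  -1.8 210. ] ang [ 1.000e-02  4.000e-02 -2.509e+01] rows 6.4257091271125475 3.504578250890568
slide [166.5  -1.9 312. ] ang [ 1.000e-02  4.000e-02 -2.509e+01] rows 8.480308124762194 3.504578250890568
```

jog_arm(moves=[{"slide": [166, -1, 200], "angular": [0, 0, -25], "fingers": 0}, {"slide": [166, -1, 200], "angular": [0, 0, -25], "fingers": 0}, {"slide": [166, -1, 200], "angular": [0, 0, -25], "fingers": 0}, {"slide": [166, -1, 200], "angular": [0, 0, -25], "fingers": 0}, {"slide": [166, -1, 200], "angular": [0, 0, -25], "fingers": 0}, {"slide": [166, -1, 200], "angular": [0, 0, -25], "fingers": 0}, {"slide": [166, -1, 200], "angular": [0, 0, -25], "fingers": 0}, {"slide": [166, -1, 250], "angular": [0, 0, -25], "fingers": 0}, {"slide": [166, -1, 285], "angular": [0, 0, -25], "fingers": 0}, {"slide": [166, -1, 300], "angular": [0, 0, -25], "fingers": 0}])

```text
clock: 6.15
tcp_pos: [0.4865, 0.3256, 0.0257]
orientation: [-0.001, 0.537, 0.844, -0.003]
wrist_force: [-0.5, 0.5, -1.1]
finger_gap: 0.0849
grip_force: 0.0
```

jog_arm(moves=[{"slide": [0, 0, 12], "angular": [0, 0, 0], "fingers": 0}, {"slide": [0, 0, 12], "angular": [0, 0, 0], "fingers": 0.3}, {"slide": [0, 0, 12], "angular": [0, 0, 0], "fingers": 0.6}, {"slide": [0, 0, 12], "angular": [0, 0, 0], "fingers": 0.6}, {"slide": [0, 0, 12], "angular": [0, 0, 0], "fingers": 0.6}, {"slide": [0, 0, 12], "angular": [0, 0, 0], "fingers": 0.6}], squeeze=30)

```text
clock: 6.65
tcp_pos: [0.4891, 0.3285, 0.0192]
orientation: [0.001, 0.536, 0.844, 0.001]
wrist_force: [0.2, 0.1, -2.5]
finger_gap: 0.0615
grip_force: 36.5
```

```bash
python3 -c "
from h import *
where()"
```

```text
t 6.65 tcp [0.4891 0.3285 0.0192] yaw 115.11 z [ 0.002  0.001 -1.   ] j [ 0.46  0.5  -0.26  0.81 -0.    1.59] F [ 0.21  0.11 -2.52] gap 0.061493063263284777 36.475181579589844
```

jog_arm(moves=[{"slide": [0, 0, -20], "angular": [0, 0, 0], "fingers": 0.6}, {"slide": [0, 0, -60], "angular": [0, 0, 0], "fingers": 0.6}, {"slide": [0, 0, -100], "angular": [0, 0, 0], "fingers": 0.6}, {"slide": [0, 0, -140], "angular": [0, 0, 0], "fingers": 0.6}, {"slide": [0, 0, -180], "angular": [0, 0, 0], "fingers": 0.6}, {"slide": [0, 0, -220], "angular": [0, 0, 0], "fingers": 0.6}, {"slide": [0, 0, -250], "angular": [0, 0, 0], "fingers": 0.6}, {"slide": [0, 0, -250], "angular": [0, 0, 0], "fingers": 0.6}, {"slide": [0, 0, -250], "angular": [0, 0, 0], "fingers": 0.6}, {"slide": [0, 0, -250], "angular": [0, 0, 0], "fingers": 0.6}])

```text
clock: 7.48
tcp_pos: [0.4877, 0.3283, 0.2674]
orientation: [-0.0, 0.536, 0.844, -0.0]
wrist_force: [0.1, 0.3, -3.2]
finger_gap: 0.0614
grip_force: 36.6
```

```bash
python3 -c "
from h import *
where(); read_camera('scene'); s=where(); goto((.620,.0215,.20),77); im=read_camera('wrist'); where(); save(im,'w5.png',k=1.42)"
```

```text
t 7.4833 tcp [0.4877 0.3283 0.2674] yaw 115.15 z [-0. -0. -1.] j [ 0.46  0.33  0.14  1.37 -0.    1.59] F [ 0.15  0.33 -3.2 ] gap 0.06144399974470966 36.617724895477295
t 7.5333 tcp [0.4872 0.328  0.2664] yaw 115.15 z [-0.002 -0.001 -1.   ] j [ 0.46  0.34  0.14  1.37 -0.    1.59] F [ 1.02 -0.1  -2.68] gap 0.061618809582280144 36.61655902862549
slide [-333.9   -9.9   66.5] ang [-0.14  0.06 38.15] rows 8.167568027647905 5.328037167671332
t 7.5833 tcp [0.4871 0.328  0.2659] yaw 115.15 z [-0.003 -0.002 -1.   ] j [ 0.46  0.34  0.14  1.37 -0.    1.59] F [ 0.07 -0.17 -2.97] gap 0.0613186477371166 36.616090536117554
```

View pics/w5.png

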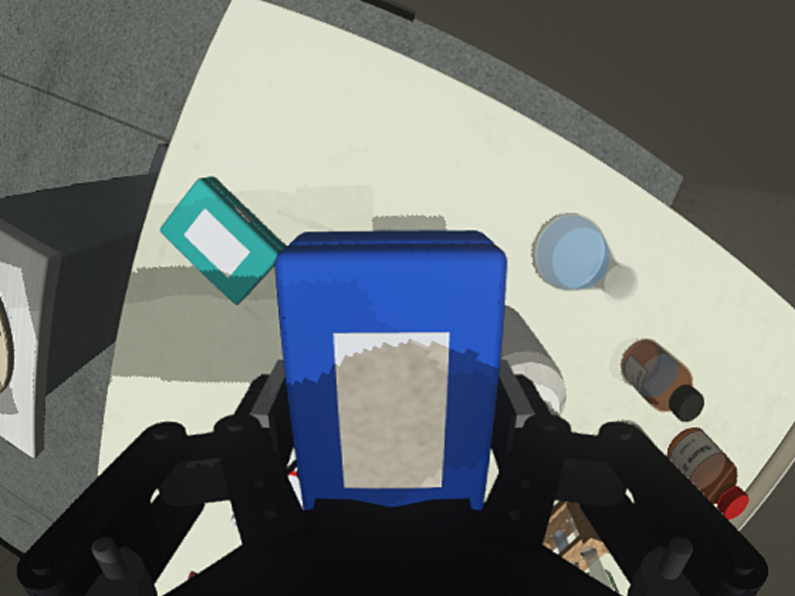

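```bash
cat > f.py <<'E'
from h import *
im=read_camera("wrist"); I=dict(orientation=[1,0,0,0],tcp_pos=[0,0,0])
c=im["color"]
for col in (250,275,300): 
    l=c[150:190,col].astype(int); print(col,[tuple(x) for x in l[8:32:2]])
for p in [(277,248),(505,248),(390,232),(390,250),(334,333),(449,333),(345,488),(442,487)]:
    print(p,(at_z(im,np.array(p)/1.42,-.0168,I)*1000).round(1))
goto((.620,.0215,.20),77)
E
python3 f.py
```

```text
250 [(np.int64(209), np.int64(213), np.int64(193)), (np.int64(213), np.int64(215), np.int64(195)), (np.int64(181), np.int64(185), np.int64(166)), (np.int64(23), np.int64(35), np.int64(70)), (np.int64(32), np.int64(45), np.int64(78)), (np.int64(32), np.int64(47), np.int64(87)), (np.int64(33), np.int64(52), np.int64(105)), (np.int64(30), np.int64(42), np.int64(74)), (np.int64(29), np.int64(42), np.int64(78)), (np.int64(31), np.int64(51), np.int64(102)), (np.int64(36), np.int64(67), np.int64(148)), (np.int64(38), np.int64(77), np.int64(169))]
275 [(np.int64(148), np.int64(152), np.int64(137)), (np.int64(150), np.int64(154), np.int64(136)), (np.int64(78), np.int64(86), np.int64(93)), (np.int64(30), np.int64(41), np.int64(74)), (np.int64(32), np.int64(44), np.int64(78)), (np.int64(30), np.int64(46), np.int64(90)), (np.int64(36), np.int64(65), np.int64(141)), (np.int64(28), np.int64(39), np.int64(71)), (np.int64(29), np.int64(43), np.int64(80)), (np.int64(32), np.int64(51), np.int64(109)), (np.int64(36), np.int64(70), np.int64(153)), (np.int64(39), np.int64(78), np.int64(172))]
300 [(np.in
[... 173 characters left out ...]
), (np.int64(33), np.int64(45), np.int64(81)), (np.int64(34), np.int64(50), np.int64(97)), (np.int64(38), np.int64(68), np.int64(147)), (np.int64(30), np.int64(40), np.int64(73)), (np.int64(30), np.int64(44), np.int64(83)), (np.int64(32), np.int64(53), np.int64(113)), (np.int64(36), np.int64(71), np.int64(156)), (np.int64(39), np.int64(77), np.int64(172))]
(277, 248) [ 51.5 -30.7 -16.8]
(505, 248) [ 51.4  28.3 -16.8]
(390, 232) [ 55.3  -1.5 -16.8]
(390, 250) [ 50.7  -1.5 -16.8]
(334, 333) [ 28.  -16.6 -16.8]
(449, 333) [ 27.9  14.4 -16.8]
(345, 488) [-26.7 -16.2 -16.8]
(442, 487) [-26.4  15.1 -16.8]
slide [-333.9   -9.6   65.9] ang [-0.21  0.08 38.14] rows 8.16458127861708 5.3273710483186845
```

jog_arm(moves=[{"slide": [-40, -1, 0], "angular": [0, 0, 5], "fingers": 0.6}, {"slide": [-80, -2, 0], "angular": [0, 0, 11], "fingers": 0.6}, {"slide": [-120, -4, 0], "angular": [0, 0, 18], "fingers": 0.6}, {"slide": [-160, -5, 0], "angular": [0, 0, 25], "fingers": 0.6}, {"slide": [-200, -6, 0], "angular": [0, 0, 32], "fingers": 0.6}, {"slide": [-240, -7, 0], "angular": [0, 0, 38], "fingers": 0.6}, {"slide": [-280, -9, 10], "angular": [0, 0, 38], "fingers": 0.6}, {"slide": [-310, -10, 30], "angular": [0, 0, 38], "fingers": 0.6}, {"slide": [-334, -10, 60], "angular": [0, 0, 38], "fingers": 0.6}, {"slide": [-334, -10, 95], "angular": [0, 0, 38], "fingers": 0.6}])

```text
clock: 8.47
tcp_pos: [0.6235, 0.0167, 0.1718]
orientation: [0.002, 0.784, 0.621, 0.001]
wrist_force: [1.5, 1.2, -2.0]
finger_gap: 0.0614
grip_force: 36.5
```

```bash
python3 -c "
from h import *
read_camera('side');read_camera('side');read_camera('side');read_camera('side')
where(); goto((.6195,.021,.127),77)
"
```

```text
t 8.6667 tcp [0.6194 0.0221 0.1715] yaw 77.14 z [-0.005  0.001 -1.   ] j [-0.09  0.43  0.04  1.19  0.    1.7 ] F [ 0.83 -0.31 -1.  ] gap 0.0615689278475561 36.44024670124054
slide [-1.   0.5 44.5] ang [-0.27  0.03  0.14] rows 1.0665887863002814 0.043088163867932294
```

jog_arm(moves=[{"slide": [-1, 0, 20], "angular": [0, 0, 0], "fingers": 0.6}, {"slide": [-1, 0, 35], "angular": [0, 0, 0], "fingers": 0.6}, {"slide": [-1, 0, 43], "angular": [0, 0, 0], "fingers": 0.6}, {"slide": [-1, 0, 45], "angular": [0, 0, 0], "fingers": 0.6}, {"slide": [-1, 0, 45], "angular": [0, 0, 0], "fingers": 0.6}, {"slide": [-1, 0, 45], "angular": [0, 0, 0], "fingers": 0.6}])

```text
clock: 9.17
tcp_pos: [0.6216, 0.0213, 0.1297]
orientation: [0.001, 0.782, 0.624, 0.001]
wrist_force: [0.0, 0.4, -2.3]
finger_gap: 0.0615
grip_force: 36.5
```

```bash
cat > g.py <<'E'
from h import *
F=[];P=[]
for i in range(5):
    read_camera('side'); s=get_state(); F.append(s["wrist_force"]); P.append(s["tcp_pos"])
print("meanF",np.mean(F,0).round(2),"meanP",np.mean(P,0).round(4)); where()
E
python3 g.py
```

```text
meanF [ 0.16 -0.54 -2.  ] meanP [0.6215 0.021  0.1293]
t 9.4167 tcp [0.6212 0.0209 0.1288] yaw 77.15 z [ 0.001 -0.    -1.   ] j [-0.1   0.45 -0.03  1.09 -0.    1.7 ] F [-0.07 -0.52 -1.42] gap 0.061237296027344304 36.45986258983612
```

jog_arm(moves=[{"slide": [0, -1.5, 2], "angular": [0, 0, 0], "fingers": 0.6}, {"slide": [0, -1.5, 4], "angular": [0, 0, 0], "fingers": 0.6}, {"slide": [0, -1.5, 6], "angular": [0, 0, 0], "fingers": 0.6}, {"slide": [0, -1.5, 7], "angular": [0, 0, 0], "fingers": 0.6}, {"slide": [0, -1.5, 8], "angular": [0, 0, 0], "fingers": 0.6}, {"slide": [0, -1.5, 9], "angular": [0, 0, 0], "fingers": 0.6}, {"slide": [0, -1.5, 9], "angular": [0, 0, 0], "fingers": 0.6}])

```text
clock: 10.0
tcp_pos: [0.619, 0.0212, 0.1189]
orientation: [-0.0, 0.782, 0.623, -0.0]
wrist_force: [-2.0, -0.4, -0.4]
finger_gap: 0.0614
grip_force: 36.8
```

```bash
python3 g.py
```

```text
meanF [-1.34 -0.13 -0.19] meanP [0.6191 0.0212 0.119 ]
t 10.25 tcp [0.6192 0.0212 0.119 ] yaw 77.15 z [-0. -0. -1.] j [-0.1   0.46 -0.05  1.07 -0.    1.7 ] F [-1.52 -0.52 -0.32] gap 0.06158692251465279 36.766101121902466
```

jog_arm(moves=[{"slide": [0, 0, 0], "angular": [0, 0, 0], "fingers": 0.2}, {"slide": [0, 0, 0], "angular": [0, 0, 0], "fingers": 0.1}, {"slide": [0, 0, 0], "angular": [0, 0, 0], "fingers": 0.0}, {"slide": [0, 0, 0], "angular": [0, 0, 0], "fingers": 0.0}, {"slide": [0, 0, 0], "angular": [0, 0, 0], "fingers": 0.0}, {"slide": [0, 0, -20], "angular": [0, 0, 0], "fingers": 0.0}, {"slide": [0, 0, -60], "angular": [0, 0, 0], "fingers": 0.0}, {"slide": [0, 0, -100], "angular": [0, 0, 0], "fingers": 0.0}, {"slide": [0, 0, -140], "angular": [0, 0, 0], "fingers": 0.0}, {"slide": [0, 0, -170], "angular": [0, 0, 0], "fingers": 0.0}])

```text
clock: 11.08
tcp_pos: [0.6196, 0.0212, 0.2928]
orientation: [0.001, 0.782, 0.624, 0.001]
wrist_force: [1.1, -0.0, 0.6]
finger_gap: 0.0851
grip_force: 0.0
```

```bash
python3 g.py; python3 -c "
from h import *
goto((.502,-.16,.29),90); goto((.52,-.10,.35),90)"
```

```text
meanF [0.95 0.12 0.36] meanP [0.6207 0.0211 0.2933]
t 11.3333 tcp [0.6192 0.0212 0.2886] yaw 77.14 z [-0. -0. -1.] j [-0.1   0.4   0.28  1.45 -0.    1.7 ] F [ 0.61  0.33 -0.89] gap 0.08547309372215743 0.0
slide [-202.8  -74.    -1.4] ang [-0.000e+00  1.000e-02 -1.286e+01] rows 5.175905799723007 1.7954798341311056
slide [-140.3  -69.8  -61.4] ang [-0.000e+00  1.000e-02 -1.286e+01] rows 4.034862934401848 1.7954798341311056
```

jog_arm(moves=[{"slide": [-155, -66, -60], "angular": [0, 0, -13], "fingers": 0}, {"slide": [-155, -66, -60], "angular": [0, 0, -13], "fingers": 0}, {"slide": [-155, -66, -60], "angular": [0, 0, -13], "fingers": 0}, {"slide": [-155, -66, -60], "angular": [0, 0, -13], "fingers": 0}, {"slide": [-155, -66, -60], "angular": [0, 0, -13], "fingers": 0}, {"slide": [-155, -66, -60], "angular": [0, 0, -13], "fingers": 0}, {"slide": [-155, -66, -60], "angular": [0, 0, -13], "fingers": 0}])

```text
clock: 11.92
tcp_pos: [0.5201, -0.1155, 0.3478]
orientation: [-0.001, 0.707, 0.707, -0.0]
wrist_force: [0.1, -0.0, -0.3]
finger_gap: 0.0854
grip_force: 0.0
```

```bash
cat > i.py <<'E'
from fit import *
s=where(); im=read_camera("wrist"); save(im,"w6.png",k=1.42)
h=mask(im,(100,100,30),(130,255,255),(310,20,420,140))
x,f=fitbox([(im,s,h)],[.062,.098,.036],(.62,.022),.0993); print("blue",x,np.degrees(x[2]),f)
c=proj(im,(.502,-.37,.02),s).astype(int); print(c)
h=mask(im,(0,130,60),(16,255,255),(c[0]-45,c[1]-45,c[0]+45,c[1]+45))
x,f=fitbox([(im,s,h)],[.052,.086,.032],(.502,-.37)); print("orange",x,np.degrees(x[2]),f,h.reshape(-1,2).min(0),h.reshape(-1,2).max(0))
p=[(np.round(q["point"]),round(q["p"],2),at_z(im,q["point"],.016,s).round(4)) for q in tip_of("small_box_centre",im)[:3]]; print(p)
goto((x[0],x[1],.015),90+np.degrees(x[2]))
E
python3 i.py
```

```text
t 11.9167 tcp [ 0.5201 -0.1155  0.3478] yaw 90.04 z [-0.001  0.001 -1.   ] j [-0.37  0.23  0.18  1.53  0.    1.2 ] F [ 0.13 -0.02 -0.26] gap 0.08535180792827765 0.0
blue [ 0.61958119  0.02199672 -0.24454455] -14.01137048589037 0.11342906590579538
[265 311]
orange [ 0.50147867 -0.37181111  0.41768064] 23.931337744360782 0.094715852442672 [241 283] [288 336]
[(array([242., 241.]), 0.94, array([ 0.4661, -0.2393,  0.016 ])), (array([267., 310.]), 0.87, array([ 0.5035, -0.37  ,  0.016 ]))]
slide [-257.8  -19.2  332.1] ang [ -0.1   -0.09 -23.75] rows 10.092399025976944 3.3168437079908384
```

View pics/w6.png

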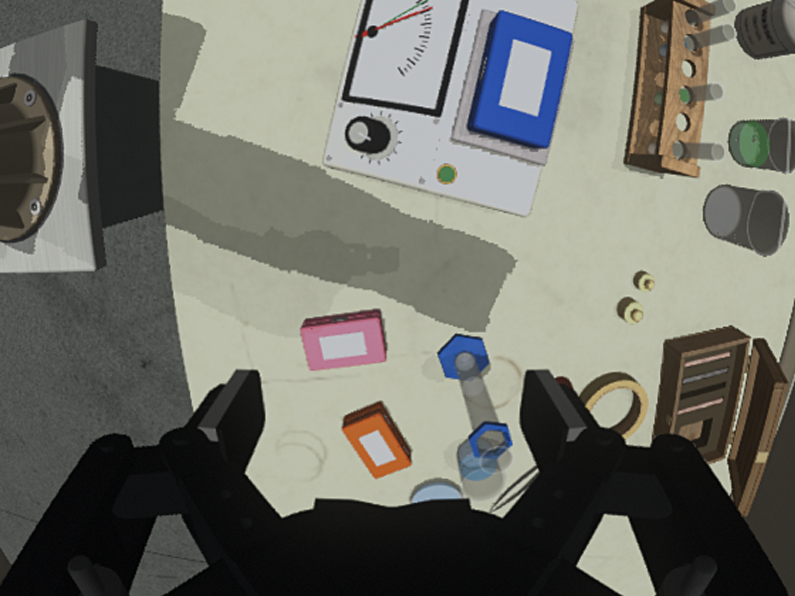

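Blue sits centred on the pan, with orange at (376,447) and the beaker at (478,470). Next I'm moving above orange.

jog_arm(moves=[{"slide": [-256, -19, 240], "angular": [0, 0, -23.7], "fingers": 0}, {"slide": [-256, -19, 240], "angular": [0, 0, -23.7], "fingers": 0}, {"slide": [-256, -19, 240], "angular": [0, 0, -23.7], "fingers": 0}, {"slide": [-256, -19, 240], "angular": [0, 0, -23.7], "fingers": 0}, {"slide": [-256, -19, 240], "angular": [0, 0, -23.7], "fingers": 0}, {"slide": [-256, -19, 240], "angular": [0, 0, -23.7], "fingers": 0}, {"slide": [-256, -19, 240], "angular": [0, 0, -23.7], "fingers": 0}, {"slide": [-256, -19, 240], "angular": [0, 0, -23.7], "fingers": 0}, {"slide": [-256, -19, 240], "angular": [0, 0, -23.7], "fingers": 0}, {"slide": [-256, -19, 240], "angular": [0, 0, -23.7], "fingers": 0}])

```text
clock: 12.85
tcp_pos: [0.5005, -0.3712, 0.1034]
orientation: [-0.004, 0.546, 0.837, 0.001]
wrist_force: [0.0, 1.6, -0.6]
finger_gap: 0.0853
grip_force: 0.0
```

```bash
python3 g.py; python3 -c "
from h import *
im=read_camera('side'); print('beaker',at_z(im,(305,326),0)); s=get_state(); w=read_camera('wrist')
print([(q['p'],at_z(im,q['point'],0).round(3)) for q in tip_of('beaker_small',im)])
print([(q['p'],q['point'],at_z(w,q['point'],0.016,s).round(3)) for q in tip_of('small_box_centre',w)])
goto((.502,-.370,.0155),113.9)"
```

```text
meanF [ 0.19 -0.16  0.44] meanP [ 0.5026 -0.37    0.1087]
t 13.1 tcp [ 0.5034 -0.3701  0.1106] yaw 113.97 z [ 0.002 -0.001 -1.   ] j [-0.76  0.47 -0.05  1.05  0.    0.39] F [0.88 0.57 0.31] gap 0.08556449816477496 0.0
beaker [ 6.25191096e-01 -4.13279298e-01  1.11022302e-16]
[(0.59, array([ 0.628, -0.408, -0.   ]))]
[(0.84, [308.1, 20.8], array([ 0.467, -0.236,  0.016]))]
slide [ 1.2 -0.6 94.9] ang [0.05 0.11 0.03] rows 2.275519473655983 0.017761853674897563
```

jog_arm(moves=[{"slide": [0, 0, 35], "angular": [0, 0, 0], "fingers": 0}, {"slide": [0, 0, 65], "angular": [0, 0, 0], "fingers": 0}, {"slide": [0, 0, 85], "angular": [0, 0, 0], "fingers": 0}, {"slide": [0, 0, 92], "angular": [0, 0, 0], "fingers": 0}, {"slide": [0, 0, 92], "angular": [0, 0, 0], "fingers": 0}, {"slide": [0, 0, 92], "angular": [0, 0, 0], "fingers": 0.3}, {"slide": [0, 0, 92], "angular": [0, 0, 0], "fingers": 0.7}, {"slide": [0, 0, 92], "angular": [0, 0, 0], "fingers": 0.7}, {"slide": [0, 0, 92], "angular": [0, 0, 0], "fingers": 0.7}, {"slide": [0, 0, 92], "angular": [0, 0, 0], "fingers": 0.7}], squeeze=30)

```text
clock: 14.13
tcp_pos: [0.5034, -0.3724, 0.0193]
orientation: [0.002, 0.546, 0.838, -0.0]
wrist_force: [-0.0, 1.5, 7.1]
finger_gap: 0.0519
grip_force: 31.7
```

```bash
python3 g.py
```

```text
meanF [-0.16  0.66  6.39] meanP [ 0.5034 -0.3724  0.0193]
t 14.3833 tcp [ 0.5034 -0.3724  0.0193] yaw 113.86 z [ 0.003 -0.003 -1.   ] j [-0.77  0.55 -0.16  0.86  0.    0.39] F [-0.36  1.71  6.98] gap 0.05198056324362453 31.752794701606035
```

jog_arm(moves=[{"slide": [0, 0, -10], "angular": [0, 0, 0], "fingers": 0.7}, {"slide": [0, 0, -50], "angular": [0, 0, 0], "fingers": 0.7}, {"slide": [0, 0, -90], "angular": [0, 0, 0], "fingers": 0.7}, {"slide": [0, 0, -130], "angular": [0, 0, 0], "fingers": 0.7}, {"slide": [0, 0, -170], "angular": [0, 0, 0], "fingers": 0.7}, {"slide": [0, 0, -210], "angular": [0, 0, 0], "fingers": 0.7}, {"slide": [0, 0, -245], "angular": [0, 0, 0], "fingers": 0.7}, {"slide": [0, 0, -255], "angular": [0, 0, 0], "fingers": 0.7}, {"slide": [0, 0, -255], "angular": [0, 0, 0], "fingers": 0.7}])

```text
clock: 15.13
tcp_pos: [0.5032, -0.3724, 0.2768]
orientation: [0.004, 0.546, 0.838, -0.001]
wrist_force: [0.0, -0.4, -2.0]
finger_gap: 0.052
grip_force: 32.1
```

```bash
python3 g.py; cat > f2.py <<'E'
from h import *
im=read_camera("wrist"); save(im,"w7.png",(150,120,410,370),3); I=dict(orientation=[1,0,0,0],tcp_pos=[0,0,0])
hsv=cv2.cvtColor(im["color"],cv2.COLOR_RGB2HSV)
m=((hsv[:,:,1]<60)&(hsv[:,:,2]>90)).astype(np.uint8); m[:190]=0; m[345:]=0; m[:,:220]=0; m[:,335:]=0
n,l,st,c=cv2.connectedComponentsWithStats(m); i=1+np.argmax(st[1:,4]); print(st[i],c[i])
x,y,w,h=st[i][:4]
for p in [(x,y),(x+w,y),(x,y+h),(x+w,y+h)]: print(p,(at_z(im,p,.0193-.032,I)*1000).round(1))
col=im["color"][140:230,275].astype(int); print([tuple(map(int,v)) for v in col[::3]])
for r in (155,165,175,185,195): print(r,(at_z(im,(277,r),.0193-.032,I)*1000).round(1))
goto((.6195,.0215,.20),77)
E
python3 f2.py
```

```text
meanF [-0.29  0.17 -2.33] meanP [ 0.5016 -0.3709  0.2706]
t 15.3833 tcp [ 0.5011 -0.3704  0.2692] yaw 113.84 z [-0.004  0.003 -1.   ] j [-0.77  0.41  0.25  1.42 -0.    0.39] F [-0.21  0.01 -1.72] gap 0.052066565742517966 32.06382395233959
[ 241  234   66   97 5731] [275.37236084 280.84138894]
(np.int32(241), np.int32(234)) [ 26.5 -14.9 -12.7]
(np.int32(307), np.int32(234)) [ 26.5  11.3 -12.7]
(np.int32(241), np.int32(331)) [-22.4 -17.2 -12.7]
(np.int32(307), np.int32(331)) [-22.4  13.3 -12.7]
[(139, 141, 125), (138, 141, 124), (139, 141, 125), (139, 140, 125), (138, 140, 123), (137, 140, 122), (138, 140, 123), (138, 140, 123), (124, 125, 111), (123, 123, 109), (128, 130, 115), (74, 38, 21), (77, 38, 20), (101, 47, 23), (67, 34, 20), (86, 41, 19), (124, 57, 24), (140, 64, 27), (152, 71, 31), (153, 71, 30), (152, 70, 28), (152, 70, 29), (152, 69, 29), (153, 69, 29), (154, 71, 29), (153, 70, 29), (153, 70, 28), (153, 70, 28), (150, 68, 28), (137, 63, 27)]
155 [ 57.7  -0.6 -12.7]
165 [ 54.   -0.6 -12.7]
175 [ 50.2  -0.6 -12.7]
185 [ 46.3  -0.6 -12.7]
195 [ 42.4  -0.6 -12.7]
slide [310.4 266.8  70.2] ang [-0.18 -0.2  36.84] rows 9.958753537978739 5.145778498368578
```

View pics/w7.png

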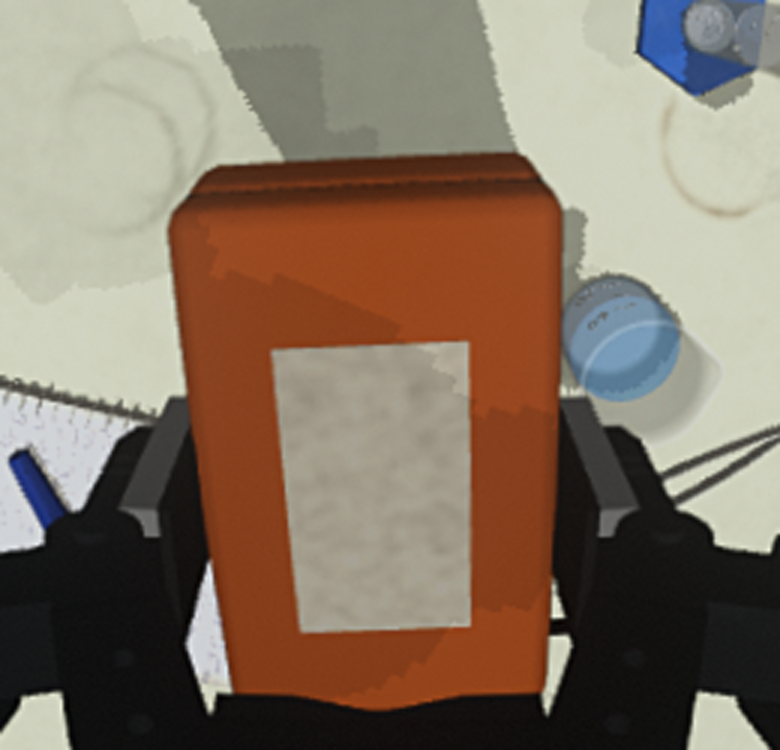

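```bash
cat > f3.py <<'E'
from h import *
im=read_camera("wrist"); I=dict(orientation=[1,0,0,0],tcp_pos=[0,0,0])
Q=np.array([at_z(im,(u/3+150,v/3+120),.0193-.032,I) for u,v in [(272,350),(470,342),(470,627),(300,632)]])*1000
print(Q.round(1),Q.mean(0)); a=Q[1]-Q[0]+Q[2]-Q[3]; b=Q[0]-Q[3]+Q[1]-Q[2]
print(np.degrees(np.arctan2(a[0],a[1])),np.degrees(np.arctan2(-b[1],b[0])))
E
python3 f3.py
```

```text
[[ 25.4 -15.1 -12.7]
 [ 26.5  11.1 -12.7]
 [-21.2  13.  -12.7]
 [-22.  -13.1 -12.7]] [  2.14988974  -0.98199514 -12.7       ]
2.1557505548428924 2.3620756037228707
```

jog_arm(moves=[{"slide": [309, 266, 0], "angular": [0, 0, 38.9], "fingers": 0.7}, {"slide": [309, 266, 0], "angular": [0, 0, 38.9], "fingers": 0.7}, {"slide": [309, 266, 0], "angular": [0, 0, 38.9], "fingers": 0.7}, {"slide": [309, 266, 0], "angular": [0, 0, 38.9], "fingers": 0.7}, {"slide": [309, 266, 0], "angular": [0, 0, 38.9], "fingers": 0.7}, {"slide": [309, 266, 0], "angular": [0, 0, 38.9], "fingers": 0.7}, {"slide": [309, 266, 0], "angular": [0, 0, 38.9], "fingers": 0.7}, {"slide": [309, 266, 0], "angular": [0, 0, 38.9], "fingers": 0.7}, {"slide": [309, 266, 20], "angular": [0, 0, 38.9], "fingers": 0.7}, {"slide": [309, 266, 60], "angular": [0, 0, 38.9], "fingers": 0.7}])

```text
clock: 16.32
tcp_pos: [0.6188, 0.0074, 0.2339]
orientation: [0.003, 0.793, 0.609, 0.003]
wrist_force: [1.3, -1.0, -1.2]
finger_gap: 0.0519
grip_force: 32.1
```

```bash
python3 g.py; python3 -c "
from h import *
goto((.619,.0206,.1615),74.9)"
```

```text
meanF [-0.34  0.4  -2.87] meanP [0.6148 0.0072 0.2265]
t 16.5667 tcp [0.6155 0.0039 0.2297] yaw 74.97 z [-0.002 -0.    -1.   ] j [-0.12  0.4   0.14  1.31 -0.    1.71] F [ 0.54 -0.24 -1.35] gap 0.051855238265633534 32.16863002278842
slide [17.1 -0.8 68.1] ang [-0.1   0.05  0.07] rows 1.6851505995570704 0.018433033941700518
```

jog_arm(moves=[{"slide": [15, 0, 20], "angular": [0, 0, 0], "fingers": 0.7}, {"slide": [15, 0, 45], "angular": [0, 0, 0], "fingers": 0.7}, {"slide": [15, 0, 60], "angular": [0, 0, 0], "fingers": 0.7}, {"slide": [15, 0, 62], "angular": [0, 0, 0], "fingers": 0.7}, {"slide": [15, 0, 62], "angular": [0, 0, 0], "fingers": 0.7}, {"slide": [15, 0, 62], "angular": [0, 0, 0], "fingers": 0.7}, {"slide": [15, 0, 62], "angular": [0, 0, 0], "fingers": 0.7}])

```text
clock: 17.15
tcp_pos: [0.621, 0.0175, 0.1704]
orientation: [0.001, 0.794, 0.608, 0.001]
wrist_force: [-0.1, -0.5, -2.0]
finger_gap: 0.0517
grip_force: 32.1
```

```bash
python3 g.py; python3 -c "
from h import *
goto((.619,.0206,.152),74.9)"
```

```text
meanF [ 0.18 -0.16 -1.76] meanP [0.6206 0.018  0.1698]
t 17.4 tcp [0.6202 0.0183 0.1692] yaw 74.94 z [ 0.001 -0.    -1.   ] j [-0.1   0.43  0.03  1.18 -0.    1.73] F [ 0.3   0.01 -1.78] gap 0.05221652294852619 32.10961712524295
slide [ 1.9 -1.8 17.2] ang [ 0.08 -0.01  0.04] rows 0.41718036929859426 0.011997629437906804
```

jog_arm(moves=[{"slide": [2, -2, 5], "angular": [0, 0, 0], "fingers": 0.7}, {"slide": [2, -2, 9], "angular": [0, 0, 0], "fingers": 0.7}, {"slide": [2, -2, 11], "angular": [0, 0, 0], "fingers": 0.7}, {"slide": [2, -2, 12.5], "angular": [0, 0, 0], "fingers": 0.7}, {"slide": [2, -2, 14], "angular": [0, 0, 0], "fingers": 0.7}, {"slide": [2, -2, 15], "angular": [0, 0, 0], "fingers": 0.7}, {"slide": [2, -2, 16], "angular": [0, 0, 0], "fingers": 0.7}, {"slide": [2, -2, 17], "angular": [0, 0, 0], "fingers": 0.7}, {"slide": [2, -2, 17], "angular": [0, 0, 0], "fingers": 0.7}])

```text
clock: 18.15
tcp_pos: [0.6184, 0.0209, 0.1515]
orientation: [0.0, 0.794, 0.608, 0.0]
wrist_force: [-1.3, 0.2, 2.1]
finger_gap: 0.052
grip_force: 32.5
```

```bash
python3 g.py
```

```text
meanF [-1.59  0.84  1.06] meanP [0.6184 0.0209 0.1516]
t 18.4 tcp [0.6184 0.0209 0.1516] yaw 74.95 z [ 0. -0. -1.] j [-0.1   0.44  0.    1.14 -0.    1.74] F [-1.64  1.43  1.48] gap 0.05192722495732288 32.46244446840137
```

jog_arm(moves=[{"slide": [0, 0, -1], "angular": [0, 0, 0], "fingers": 0.7}, {"slide": [0, 0, -1], "angular": [0, 0, 0], "fingers": 0.3}, {"slide": [0, 0, -1], "angular": [0, 0, 0], "fingers": 0.1}, {"slide": [0, 0, -1], "angular": [0, 0, 0], "fingers": 0.0}, {"slide": [0, 0, -1], "angular": [0, 0, 0], "fingers": 0.0}, {"slide": [0, 0, -1], "angular": [0, 0, 0], "fingers": 0.0}, {"slide": [0, 0, -20], "angular": [0, 0, 0], "fingers": 0.0}, {"slide": [0, 0, -60], "angular": [0, 0, 0], "fingers": 0.0}, {"slide": [0, 0, -100], "angular": [0, 0, 0], "fingers": 0.0}, {"slide": [0, 0, -140], "angular": [0, 0, 0], "fingers": 0.0}])

```text
clock: 19.23
tcp_pos: [0.6178, 0.0209, 0.2926]
orientation: [-0.0, 0.794, 0.608, -0.0]
wrist_force: [2.1, -0.7, 0.3]
finger_gap: 0.0852
grip_force: 0.0
```

```bash
python3 g.py; python3 -c "
from h import *
goto((.50,-.13,.33),77)"
```

```text
meanF [0.41 0.17 1.55] meanP [0.62   0.0207 0.2965]
t 19.4833 tcp [0.6185 0.0208 0.2913] yaw 74.95 z [ 0. -0. -1.] j [-0.1   0.4   0.28  1.46 -0.    1.74] F [-0.49  0.41 -0.78] gap 0.0855969104541726 0.0
slide [-176.4  -75.2  -38.7] ang [ 0.03  0.   -2.05] rows 4.692004402296078 0.28687004145502226
```

```bash
cat >> h.py <<'E'
YB=np.radians(-13); RB=R.from_euler("z",YB).as_matrix()
OB=np.array([.6195,.0220,0])-RB@[.052,0,0]
def bal(p): return OB+RB@np.array(p)
n_=np.array([-.469,0,.883]); u_=np.array([.883,0,.469]); l_=np.array([0,1.,0]); PM=np.array([-.0485,0,.0495])
def knob(out): return bal(PM-.07*l_+out*n_)
MK=RB@np.column_stack([l_,u_,-n_])
def gotok(pos,turn=0):
    s=get_state(); r=rot(s["orientation"]); M=R.from_matrix(MK)*R.from_euler("z",turn,degrees=True)
    rel=r.inv()*M; sl=r.inv().apply(np.array(pos)-s["tcp_pos"])*1000
    print("slide",np.round(sl,1),"ang",np.round(rel.as_rotvec(degrees=True),2),"rows",np.linalg.norm(sl)/41.7,np.degrees(rel.magnitude())/7.16)
E
python3 -c "
from h import *
print(OB,knob(.018),bal(PM)); where(); gotok(knob(.09))"
```

```text
[0.56883276 0.03369745 0.        ] [ 0.4976036  -0.02169929  0.065394  ] [0.52157581 0.04460758 0.0495    ]
t 19.4833 tcp [0.6185 0.0208 0.2913] yaw 74.95 z [ 0. -0. -1.] j [-0.1   0.4   0.28  1.46 -0.    1.74] F [-0.49  0.41 -0.78] gap 0.0855969104541726 0.0
slide [ -73.7 -139.5  162.3] ang [-27.95   0.5   -2.01] rows 5.427580656870431 3.913781138478387
```

jog_arm(moves=[{"slide": [-15, -40, 0], "angular": [0, 0, 0], "fingers": 0.3}, {"slide": [-30, -80, 15], "angular": [-7, 0, 0], "fingers": 0.3}, {"slide": [-50, -110, 40], "angular": [-14, 0, -1], "fingers": 0.3}, {"slide": [-70, -135, 80], "angular": [-21, 0, -1.5], "fingers": 0.3}, {"slide": [-74, -139, 115], "angular": [-28, 0.5, -2], "fingers": 0.3}, {"slide": [-74, -139, 150], "angular": [-28, 0.5, -2], "fingers": 0.3}, {"slide": [-74, -139, 162], "angular": [-28, 0.5, -2], "fingers": 0.3}, {"slide": [-74, -139, 162], "angular": [-28, 0.5, -2], "fingers": 0.3}, {"slide": [-74, -139, 162], "angular": [-28, 0.5, -2], "fingers": 0.3}])

```text
clock: 20.23
tcp_pos: [0.4547, -0.0128, 0.1197]
orientation: [0.183, 0.761, 0.605, 0.145]
wrist_force: [-0.4, -0.0, -0.6]
finger_gap: 0.0595
grip_force: 0.0
```

```bash
cat > k.py <<'E'
import sys
from h import *
s=where(); im=read_camera("wrist"); save(im,sys.argv[1],k=1.42); np.save("last.npy",im["color"])
for t in ["tare_knob","needle_tip","green_point","panel_middle"]:
    print(t,[(np.round(x["point"],1),round(x["p"],2)) for x in tip_of(t,im)[:3]])
print("exp knob",proj(im,knob(.034),s),"pivot",proj(im,bal(PM-.034*u_+.032*l_+.003*n_),s),"middle",proj(im,bal(PM),s))
gotok(knob(.018))
E
python3 k.py w8.png
```

```text
t 20.2333 tcp [ 0.4547 -0.0128  0.1197] yaw 76.95 z [ 0.442 -0.103 -0.891] j [-0.2  -0.16 -0.92  0.34 -0.02  1.6 ] F [-0.44 -0.02 -0.56] gap 0.05946521497910718 0.0
tare_knob [(array([299.4, 225.3]), 0.68)]
needle_tip [(array([343.4,  41.3]), 0.74), (array([505.5, 131.1]), 0.49)]
green_point [(array([327.1,  14.8]), 0.77)]
panel_middle [(array([306.1, 115.7]), 0.59)]
exp knob [299.81839465 231.39600397] pivot [246.52002735  65.97381911] middle [298.43942276 113.52293053]
slide [ 0.1 -5.4 73.3] ang [ 0.31 -0.   -0.01] rows 1.7614470074598922 0.04392936938882022
```

View pics/w8.png

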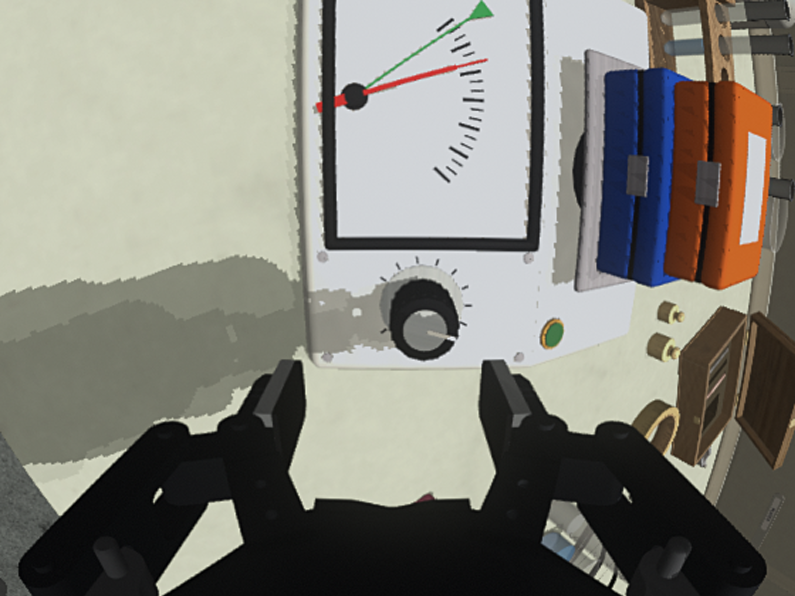

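The view shows both boxes stacked square on the pan, with the knob at (425,328). The green pointer at (482,10) stands left of the red tip at (487,60), so the knob must turn clockwise. That was my tenth picture, so everything from here is numeric.

```bash
cat > m.py <<'E'
from h import *
def dial():
    s=get_state(); im=read_camera("wrist"); hsv=cv2.cvtColor(im["color"],cv2.COLOR_RGB2HSV)
    rgb=im["color"].astype(int); red=(rgb[:,:,0]-np.maximum(rgb[:,:,1],rgb[:,:,2])>50); grn=(rgb[:,:,1]-np.maximum(rgb[:,:,0],rgb[:,:,2])>25)
    P0=bal(PM+.004*n_); N=RB@n_; U=RB@u_; L=RB@l_; out={}
    def pts(m):
        r=[]
        for v,u in np.argwhere(m):
            o,d=ray(im,(u,v),s); q=o+d*((P0-o)@N)/(d@N)-P0; a,b=q@U+.034,-(q@L)+.032
            if a>-.03 and np.hypot(a,b)<.085 and abs(q@L-.032)<.07: r.append((a,b))
        return np.array(r)
    A=pts(red); G=pts(grn)
    for k,Q in (("red",A),("green",G)):
        if len(Q)<5: print(k,"few",len(Q)); continue
        rad=np.hypot(*Q.T); big=Q[(rad>.035)]
        l=cv2.fitLine(np.float32(big*1000),cv2.DIST_HUBER,0,.01,.01).ravel()
        print(k,len(Q),"rmax",rad.max().round(4),"median ang",np.degrees(np.median(np.arctan2(big[:,1],big[:,0]))).round(2),"line ang",np.degrees(np.arctan2(l[1],l[0])).round(2),"l0",l[2:].round(1))
        for lo,hi in ((.045,.055),(.055,.0615),(.0625,.068),(.068,.08)):
            m=(rad>lo)&(rad<hi)
            if m.sum()>1: print("   ",lo,m.sum(),np.degrees(np.arctan2(Q[m,1],Q[m,0]).mean()).round(2))
    return s,im
if __name__=="__main__":
    for i in range(2): dial()
    where(); gotok(knob(.09),-45)
E
python3 m.py
```

```text
red 389 rmax 0.065 median ang -15.19 line ang -16.96 l0 [ 46.2 -12.5]
    0.045 42 -15.11
    0.055 20 -15.47
    0.0625 8 -15.6
green 286 rmax 0.0773 median ang -34.12 line ang -36.21 l0 [ 51.2 -35. ]
    0.045 26 -33.91
    0.055 20 -34.15
    0.0625 18 -34.36
    0.068 112 -34.67
red 371 rmax 0.0647 median ang -15.14 line ang -17.1 l0 [ 45.3 -12.2]
    0.045 42 -15.05
    0.055 19 -15.46
    0.0625 8 -15.65
green 283 rmax 0.0774 median ang -34.04 line ang -36.19 l0 [ 51.4 -35. ]
    0.045 27 -33.76
    0.055 19 -34.11
    0.0625 16 -34.31
    0.068 114 -34.59
t 20.5833 tcp [ 0.4678 -0.0149  0.132 ] yaw 77.0 z [ 0.461 -0.106 -0.881] j [-0.19 -0.16 -0.9   0.34 -0.02  1.6 ] F [-0.07  0.2  -0.04] gap 0.05976798525356813 0.0
slide [ 0.1 -4.2  1.1] ang [  0.26   0.1  -45.  ] rows 0.1046102562359108 6.28531326444578
```

jog_arm(moves=[{"slide": [0, -4, 0], "angular": [0, 0, -45], "fingers": 0.4}, {"slide": [0, -4, 0], "angular": [0, 0, -45], "fingers": 0.4}, {"slide": [0, -4, 0], "angular": [0, 0, -45], "fingers": 0.4}, {"slide": [0, -4, 0], "angular": [0, 0, -45], "fingers": 0.4}, {"slide": [0, -4, 0], "angular": [0, 0, -45], "fingers": 0.4}, {"slide": [0, -4, 0], "angular": [0, 0, -45], "fingers": 0.4}, {"slide": [0, -4, 0], "angular": [0, 0, -45], "fingers": 0.4}, {"slide": [0, -4, 0], "angular": [0, 0, -45], "fingers": 0.4}])

```text
clock: 21.25
tcp_pos: [0.463, -0.0139, 0.1289]
orientation: [0.234, 0.47, 0.849, 0.067]
wrist_force: [-0.6, -0.5, 0.7]
finger_gap: 0.0511
grip_force: 0.0
```

```bash
cat > q.py <<'E'
import sys
from h import *
for i in range(4): read_camera("side"); 
where(); gotok(knob(float(sys.argv[1])),float(sys.argv[2]))
read_camera("side"); gotok(knob(float(sys.argv[1])),float(sys.argv[2]))
E
python3 q.py .02 -45
python3 -c "
from h import *
s=get_state(); im=read_camera('wrist'); g=cv2.cvtColor(im['color'],cv2.COLOR_RGB2GRAY)
e=proj(im,knob(.034),s); print(e,[proj(im,knob(.034)+RB@(.015*v),s).round(1) for v in (u_,-u_,l_,-l_)])
x,y=e.astype(int); m=(g<55).astype(np.uint8); m[:y-45]=0;m[y+45:]=0;m[:,:x-45]=0;m[:,x+45:]=0
n,l,st,c=cv2.connectedComponentsWithStats(m); i=1+np.argmax(st[1:,4]); print(st[i],c[i])
print([(q['point'],q['p']) for q in tip_of('tare_knob',im)],proj(im,knob(.018),s))"
```

```text
t 21.45 tcp [ 0.4621 -0.0138  0.1281] yaw 118.37 z [ 0.458 -0.106 -0.882] j [-0.19 -0.16 -0.91  0.33 -0.02  0.82] F [ 0.55  0.91 -0.55] gap 0.051103267290718846 0.0
slide [-1.6  2.  70.4] ang [ 0.05  0.06 -0.06] rows 1.690140615763187 0.014317855163029655
slide [-1.8  2.3 70.4] ang [ 0.04  0.05 -0.05] rows 1.689049992681393 0.011624132684557966
[280.966573   234.12645074] [array([297.5, 249.4]), array([263.8, 218.2]), array([298.2, 218.1]), array([264.3, 249.5])]
[ 256  199   47   56 1294] [278.58578053 222.0309119 ]
[([277.4, 224.7], 0.77)] [280.56239937 225.15927547]
```

jog_arm(moves=[{"slide": [-1.5, 1, 25], "angular": [0, 0, 0], "fingers": 0.4}, {"slide": [-1.5, 1, 50], "angular": [0, 0, 0], "fingers": 0.4}, {"slide": [-1.5, 1, 65], "angular": [0, 0, 0], "fingers": 0.4}, {"slide": [-1.5, 1, 70], "angular": [0, 0, 0], "fingers": 0.4}, {"slide": [-1.5, 1, 70], "angular": [0, 0, 0], "fingers": 0.4}, {"slide": [-1.5, 1, 70], "angular": [0, 0, 0], "fingers": 0.4}])

```text
clock: 22.1
tcp_pos: [0.4947, -0.0218, 0.0665]
orientation: [0.232, 0.471, 0.849, 0.067]
wrist_force: [0.1, 0.2, 0.6]
finger_gap: 0.0511
grip_force: 0.0
```

```bash
python3 q.py .02 -45; python3 m.py
```

```text
t 22.3 tcp [ 0.4954 -0.0218  0.0677] yaw 118.4 z [ 0.459 -0.106 -0.882] j [-0.2   0.02 -0.95  0.12 -0.01  0.81] F [ 0.27 -0.45 -1.41] gap 0.05156263398964242 0.0
slide [-0.1  1.   1. ] ang [ 0.09  0.1  -0.01] rows 0.034462467106532876 0.018667383951669878
slide [-0.1  1.   1. ] ang [ 0.09  0.1  -0.01] rows 0.033731229180654645 0.018837514303521215
red 654 rmax 0.065 median ang -15.07 line ang -16.85 l0 [ 45.6 -12.2]
    0.045 60 -15.09
    0.055 25 -15.32
    0.0625 10 -15.45
green 394 rmax 0.0767 median ang -34.05 line ang -36.12 l0 [ 50.3 -34.2]
    0.045 39 -33.83
    0.055 22 -34.15
    0.0625 22 -34.36
    0.068 137 -34.58
red 652 rmax 0.065 median ang -15.05 line ang -17.02 l0 [ 45.5 -12.2]
    0.045 58 -15.08
    0.055 25 -15.29
    0.0625 9 -15.47
green 389 rmax 0.0765 median ang -34.07 line ang -36.23 l0 [ 50.4 -34.3]
    0.045 36 -33.85
    0.055 23 -34.15
    0.0625 22 -34.41
    0.068 136 -34.63
t 22.45 tcp [ 0.4953 -0.0218  0.0673] yaw 118.41 z [ 0.459 -0.106 -0.882] j [-0.2   0.02 -0.95  0.12 -0.01  0.81] F [-0.37 -0.96  0.65] gap 0.051540728145018845 0.0
slide [ -0.4   1.3 -69.2] ang [ 0.07  0.08 -0.01] rows 1.6603315743515474 0.015418735854397516
```

jog_arm(moves=[{"slide": [0, 0, 0], "angular": [0, 0, 0], "fingers": 0.7}, {"slide": [0, 0, 0], "angular": [0, 0, 0], "fingers": 0.9}, {"slide": [0, 0, 0], "angular": [0, 0, 0], "fingers": 0.9}, {"slide": [0, 0, 0], "angular": [0, 0, 0], "fingers": 0.9}, {"slide": [0, 0, 0], "angular": [0, 0, 0], "fingers": 0.9}, {"slide": [0, 0, 0], "angular": [0, 0, 4], "fingers": 0.9}, {"slide": [0, 0, 0], "angular": [0, 0, 8], "fingers": 0.9}, {"slide": [0, 0, 0], "angular": [0, 0, 12], "fingers": 0.9}, {"slide": [0, 0, 0], "angular": [0, 0, 16], "fingers": 0.9}, {"slide": [0, 0, 0], "angular": [0, 0, 20], "fingers": 0.9}], squeeze=25)

```text
clock: 23.28
tcp_pos: [0.4962, -0.021, 0.0677]
orientation: [0.218, 0.611, 0.753, 0.108]
wrist_force: [-1.6, 4.1, 6.6]
finger_gap: 0.0288
grip_force: 24.8
```

```bash
python3 m.py | grep -v "  0.0[456]"
```

```text
red 746 rmax 0.0647 median ang -15.11 line ang -16.64 l0 [ 45.6 -12.3]
green 469 rmax 0.0769 median ang -29.09 line ang -31.04 l0 [ 54.1 -30.4]
red 743 rmax 0.065 median ang -15.13 line ang -16.89 l0 [ 45.7 -12.3]
green 489 rmax 0.0768 median ang -29.03 line ang -30.98 l0 [ 52.9 -29.6]
slide [ -0.3   0.3 -69.2] ang [ 2.300e-01 -1.000e-02 -2.008e+01] rows 1.6593233286586695 2.8040256774817145
```

jog_arm(moves=[{"slide": [0, 0, 0], "angular": [0, 0, 6], "fingers": 0.9}, {"slide": [0, 0, 0], "angular": [0, 0, 12], "fingers": 0.9}, {"slide": [0, 0, 0], "angular": [0, 0, 18], "fingers": 0.9}, {"slide": [0, 0, 0], "angular": [0, 0, 24], "fingers": 0.9}, {"slide": [0, 0, 0], "angular": [0, 0, 30], "fingers": 0.9}, {"slide": [0, 0, 0], "angular": [0, 0, 36], "fingers": 0.9}, {"slide": [0, 0, 0], "angular": [0, 0, 42], "fingers": 0.9}, {"slide": [0, 0, 0], "angular": [0, 0, 48], "fingers": 0.9}, {"slide": [0, 0, 0], "angular": [0, 0, 52], "fingers": 0.9}, {"slide": [0, 0, 0], "angular": [0, 0, 52], "fingers": 0.9}])

```text
clock: 24.22
tcp_pos: [0.4967, -0.0211, 0.068]
orientation: [0.149, 0.879, 0.409, 0.193]
wrist_force: [-0.5, 3.3, 6.1]
finger_gap: 0.0293
grip_force: 24.6
```

```bash
python3 m.py
```

```text
red 679 rmax 0.0651 median ang -15.18 line ang -16.85 l0 [ 45.4 -12.2]
    0.045 80 -15.16
    0.055 40 -15.31
    0.0625 16 -15.53
green 215 rmax 0.0779 median ang -16.25 line ang -12.11 l0 [ 67.  -19.3]
    0.045 9 -16.46
    0.055 16 -16.43
    0.0625 22 -16.46
    0.068 165 -15.98
red 689 rmax 0.0651 median ang -15.2 line ang -16.87 l0 [ 45.  -12.1]
    0.045 87 -15.07
    0.055 39 -15.43
    0.0625 13 -15.55
green 221 rmax 0.078 median ang -16.28 line ang -13.27 l0 [ 65.7 -19. ]
    0.045 11 -16.38
    0.055 19 -16.51
    0.0625 25 -16.51
    0.068 163 -15.99
t 24.3167 tcp [ 0.4967 -0.0211  0.0681] yaw 52.89 z [ 0.461 -0.104 -0.881] j [-0.2   0.02 -0.95  0.11 -0.01  2.07] F [0.14 3.6  5.43] gap 0.029184948243642615 24.643033146858215
slide [ -0.2   0.  -69.2] ang [  0.27  -0.11 -71.99] rows 1.6587279234099188 10.053929752082997
```

jog_arm(moves=[{"slide": [0, 0, 0], "angular": [0, 0, 1.5], "fingers": 0.9}, {"slide": [0, 0, 0], "angular": [0, 0, 3], "fingers": 0.9}, {"slide": [0, 0, 0], "angular": [0, 0, 3], "fingers": 0.9}])

```text
clock: 24.57
tcp_pos: [0.4967, -0.0212, 0.068]
orientation: [0.144, 0.889, 0.387, 0.197]
wrist_force: [0.3, 3.6, 5.6]
finger_gap: 0.029
grip_force: 24.6
```

```bash
python3 m.py; python3 - <<'E'
from h import *
s=get_state(); im=read_camera("wrist")
P0=bal(PM+.004*n_-.034*u_+.032*l_); 
# rectify dial about the pivot: rows=radius 55..80 mm, cols=angle -25..-6 deg (0.5 deg)
for r in (.058,.061,.063,.065,.067,.069,.072,.075,.078):
    row=''
    for a in np.radians(np.arange(-24,-8,.5)):
        u,v=proj(im,P0+RB@(r*(np.cos(a)*u_-np.sin(a)*l_)),s); c=cv2.getRectSubPix(im["color"],(1,1),(float(u),float(v)))[0,0].astype(int)
        row+='R' if c[0]-max(c[1:])>40 else 'G' if c[1]-max(c[0],c[2])>20 else '#' if c.sum()<300 else '.'
    print(r,row)
E
```

```text
red 672 rmax 0.0651 median ang -15.12 line ang -16.85 l0 [ 46.3 -12.4]
    0.045 79 -15.13
    0.055 37 -15.33
    0.0625 15 -15.4
green 236 rmax 0.0781 median ang -15.53 line ang -11.04 l0 [ 70.3 -19.6]
    0.0625 16 -15.66
    0.068 220 -15.63
red 670 rmax 0.065 median ang -15.15 line ang -16.84 l0 [ 46.2 -12.5]
    0.045 82 -15.17
    0.055 36 -15.36
    0.0625 16 -15.45
green 233 rmax 0.078 median ang -15.59 line ang -12.09 l0 [ 70.5 -19.6]
    0.0625 15 -15.71
    0.068 218 -15.65
t 24.6667 tcp [ 0.4967 -0.0212  0.068 ] yaw 50.1 z [ 0.461 -0.104 -0.881] j [-0.2   0.02 -0.95  0.11 -0.01  2.12] F [0.15 3.43 4.93] gap 0.02895372809350545 24.637368321418762
slide [ -0.1   0.  -69.2] ang [  0.26  -0.11 -74.98] rows 1.6593957966356059 10.472790901479227
0.058 ##.......##.....RRR.......###...
0.061 ................RRR.......##....
0.063 ................RRR.............
0.065 ................RRR.............
0.067 ................GG..............
0.069 ...............GGGG.............
0.072 ............GGGGGGGGG...........
0.075 ...........GGGGGGGGGGGG.........
0.078 .......GGGGGGGGGGGGGGGGG........
```

jog_arm(moves=[{"slide": [0, 0, 0], "angular": [0, 0, 0.8], "fingers": 0.9}, {"slide": [0, 0, 0], "angular": [0, 0, 0.8], "fingers": 0.9}, {"slide": [0, 0, 0], "angular": [0, 0, 0.8], "fingers": 0.9}, {"slide": [0, 0, 0], "angular": [0, 0, 0.8], "fingers": 0.5}, {"slide": [0, 0, 0], "angular": [0, 0, 0.8], "fingers": 0.4}, {"slide": [0, 0, 0], "angular": [0, 0, 0.8], "fingers": 0.4}])

```text
clock: 25.22
tcp_pos: [0.4946, -0.0219, 0.0663]
orientation: [0.143, 0.893, 0.381, 0.195]
wrist_force: [0.1, 0.8, 0.2]
finger_gap: 0.0512
grip_force: 0.0
```

```bash
python3 m.py
```

```text
red 670 rmax 0.0651 median ang -15.11 line ang -16.76 l0 [ 46.2 -12.4]
    0.045 83 -15.09
    0.055 35 -15.33
    0.0625 15 -15.51
green 181 rmax 0.078 median ang -15.21 line ang 1.6 l0 [ 70.1 -18.7]
    0.0625 15 -15.4
    0.068 166 -15.09
red 674 rmax 0.065 median ang -15.14 line ang -16.69 l0 [ 46.2 -12.5]
    0.045 81 -15.13
    0.055 38 -15.38
    0.0625 15 -15.5
green 179 rmax 0.0779 median ang -15.21 line ang 3.15 l0 [ 70.1 -18.7]
    0.0625 15 -15.46
    0.068 164 -15.09
t 25.3167 tcp [ 0.4946 -0.0219  0.0662] yaw 49.2 z [ 0.457 -0.106 -0.883] j [-0.2   0.02 -0.95  0.11 -0.01  2.13] F [-0.09 -1.01 -1.35] gap 0.05136797518872267 0.0
slide [  1.8   1.4 -69.9] ang [-2.000e-02  2.000e-02 -7.582e+01] rows 1.6771842175959606 10.58925315418973
```

jog_arm(moves=[{"slide": [0, 0, -15], "angular": [0, 0, 0], "fingers": 0.4}, {"slide": [0, 0, -40], "angular": [0, 0, 0], "fingers": 0.4}, {"slide": [0, 0, -70], "angular": [0, 0, 0], "fingers": 0.4}, {"slide": [0, 0, -85], "angular": [0, 0, 0], "fingers": 0.4}, {"slide": [0, 0, -85], "angular": [0, 0, -7], "fingers": 0.4}, {"slide": [0, 0, -85], "angular": [0, 0, -14], "fingers": 0.4}, {"slide": [0, 0, -85], "angular": [0, 0, -21], "fingers": 0.4}, {"slide": [0, 0, -85], "angular": [0, 0, -28], "fingers": 0.4}, {"slide": [0, 0, -85], "angular": [0, 0, -31], "fingers": 0.4}, {"slide": [0, 0, -85], "angular": [0, 0, -31], "fingers": 0.4}])

```text
clock: 26.15
tcp_pos: [0.4558, -0.0129, 0.1413]
orientation: [0.19, 0.758, 0.606, 0.15]
wrist_force: [1.0, -0.7, 0.3]
finger_gap: 0.0515
grip_force: 0.0
```

```bash
python3 m.py; cat > fin.py <<'E'
from fit import *
s=where(); im=read_camera("wrist"); sc=read_camera("scene")
P0=bal(PM+.004*n_-.034*u_+.032*l_)
for r in (.058,.063,.065,.067,.069,.072,.075,.078):
    row=''
    for a in np.radians(np.arange(-24,-8,.5)):
        u,v=proj(im,P0+RB@(r*(np.cos(a)*u_-np.sin(a)*l_)),s); c=cv2.getRectSubPix(im["color"],(1,1),(float(u),float(v)))[0,0].astype(int)
        row+='R' if c[0]-max(c[1:])>40 else 'G' if c[1]-max(c[0],c[2])>20 else '.'
    print(r,row)
for nm,lo,hi,d,z in (("blue",(100,100,30),(130,255,255),[.062,.098,.036],.0976),("orange",(0,130,60),(16,255,255),[.052,.086,.032],.1336)):
    for vn,i,st in (("w",im,s),("s",sc,None)):
        e=proj(i,(.6195,.022,z+.016),st).astype(int); b=(max(e[0]-90,0),max(e[1]-90,0),e[0]+90,e[1]+90) if vn=="w" else (e[0]-30,e[1]-25,e[0]+30,e[1]+25)
        try:
            h=mask(i,lo,hi,b); x,f=fitbox([(i,st,h)],d,(.6195,.022),z); print(nm,vn,x[:2].round(4),np.degrees(x[2]).round(1),round(f,3))
        except Exception as ex: print(nm,vn,ex)
E
python3 fin.py
```

```text
red 337 rmax 0.0647 median ang -15.25 line ang -16.78 l0 [ 45.9 -12.4]
    0.045 38 -15.12
    0.055 16 -15.5
    0.0625 5 -15.49
green 114 rmax 0.078 median ang -15.92 line ang -13.97 l0 [ 70.4 -20. ]
    0.0625 7 -15.96
    0.068 107 -15.92
red 342 rmax 0.0651 median ang -15.2 line ang -16.63 l0 [ 45.9 -12.4]
    0.045 36 -15.18
    0.055 16 -15.4
    0.0625 7 -15.5
green 114 rmax 0.078 median ang -15.91 line ang -15.48 l0 [ 70.3 -20. ]
    0.0625 7 -15.79
    0.068 107 -15.96
t 26.25 tcp [ 0.4559 -0.0129  0.1414] yaw 77.07 z [ 0.457 -0.106 -0.883] j [-0.19 -0.2  -0.89  0.38 -0.02  1.6 ] F [ 0.46  0.37 -0.17] gap 0.051131883069409814 0.0
slide [ 0.8  2.  15.1] ang [-0.000e+00  2.000e-02 -4.492e+01] rows 0.3663631159521704 6.273262627427912
t 26.25 tcp [ 0.4559 -0.0129  0.1414] yaw 77.07 z [ 0.457 -0.106 -0.883] j [-0.19 -0.2  -0.89  0.38 -0.02  1.6 ] F [ 0.46  0.37 -0.17] gap 0.051131883069409814 0.0
0.058 ................RRR.............
0.063 ................RRR.............
0.065 .................RR.............
0.067 ...............GGG..............
0.069 ..............GGGGG.............
0.072 ............GGGGGGGGG...........
0.075 ..........GGGGGGGGGGGG..........
0.078 ..........GG...GGGGGGGG.........
blue w [0.6489 0.0152] -13.4 0.548
blue s [0.62   0.0192] 3.4 0.354
orange w [0.6574 0.0143] 167.2 0.302
orange s [0.6219 0.0166] 6.3 0.155
```

```bash
python3 -c "
from h import *
goto((.56,-.14,.36),77)"
```

```text
slide [-100.9  217.2 -132. ] ang [27.99  0.04  0.11] rows 6.557199515669221 3.9087572580158185
```

jog_arm(moves=[{"slide": [-20, 20, -40], "angular": [0, 0, 0], "fingers": 0.4}, {"slide": [-40, 40, -75], "angular": [0, 0, 0], "fingers": 0.4}, {"slide": [-60, 75, -100], "angular": [7, 0, 0], "fingers": 0.4}, {"slide": [-80, 110, -115], "angular": [14, 0, 0], "fingers": 0.4}, {"slide": [-101, 145, -130], "angular": [21, 0, 0], "fingers": 0.4}, {"slide": [-101, 180, -132], "angular": [28, 0, 0], "fingers": 0.4}, {"slide": [-101, 217, -132], "angular": [28, 0, 0], "fingers": 0.4}, {"slide": [-101, 217, -132], "angular": [28, 0, 0], "fingers": 0.4}, {"slide": [-101, 217, -132], "angular": [28, 0, 0], "fingers": 0.4}])

```text
clock: 27.1
tcp_pos: [0.5675, -0.1436, 0.3602]
orientation: [0.002, 0.782, 0.623, 0.0]
wrist_force: [0.5, -0.3, -0.1]
finger_gap: 0.051
grip_force: 0.0
```

```bash
sed -i 's/    for vn,i,st in.*/    for vn,i,st in (("w",im,s),):/' fin.py; python3 fin.py; python3 m.py|grep -v "  0.0[45]"; python3 - <<'E'
from h import *
s=get_state(); im=read_camera("wrist"); hsv=cv2.cvtColor(im["color"],cv2.COLOR_RGB2HSV)
for nm,pt,z in(("orange label",(.6195,.022,.1656),.1656),):
    e=proj(im,pt,s).astype(int); m=((hsv[:,:,1]<60)&(hsv[:,:,2]>90)).astype(np.uint8)
    n,l,st,c=cv2.connectedComponentsWithStats(m); i=l[e[1],e[0]]; print(st[i],c[i],e)
    r=cv2.boxPoints(cv2.minAreaRect(np.argwhere(l==i)[:,::-1].astype(np.float32))); P=np.array([at_z(im,p,z,s) for p in r]); print(P.mean(0),np.degrees(np.arctan2(*(P[1]-P[0])[1::-1])),np.linalg.norm(P[1]-P[0]),np.linalg.norm(P[2]-P[1]))
E
```

```text
t 27.1 tcp [ 0.5675 -0.1436  0.3602] yaw 77.03 z [ 0.003 -0.003 -1.   ] j [-0.38  0.34  0.36  1.6  -0.    1.41] F [ 0.5  -0.28 -0.09] gap 0.050967827639078915 0.0
0.058 ................RRR.............
0.063 .................RR.............
0.065 ................RRR.............
0.067 ................................
0.069 ........GGGGGGGGGGGG............
0.072 GGGGGGGGGGGGGGGGGGGGG...........
0.075 GGGGGG..........................
0.078 ................................
blue w [0.6201 0.0247] -12.8 0.03
orange w [0.6191 0.0252] 167.2 0.022
red 71 rmax 0.0649 median ang -15.1 line ang -17.08 l0 [ 46.4 -12.4]
    0.0625 2 -15.35
green 8 rmax 0.0786 median ang -14.1 line ang 7.52 l0 [ 71.3 -17.7]
    0.068 8 -14.01
red 71 rmax 0.0649 median ang -15.03 line ang -16.33 l0 [ 46.9 -12.5]
    0.0625 2 -15.13
green 10 rmax 0.08 median ang -14.5 line ang 6.78 l0 [ 71.5 -18.1]
    0.068 9 -14.45
t 27.3 tcp [ 0.5597 -0.1395  0.359 ] yaw 77.13 z [-0.002 -0.001 -1.   ] j [-0.38  0.32  0.34  1.59 -0.    1.41] F [-0.56 -0.77  0.6 ] gap 0.051379315740777184 0.0
slide [ 101.4 -120.   230.2] ang [-26.64 -10.99 -43.93] rows 6.683599766310802 7.337005354614579
[285   0  27  37 980] [298.06632653  17.93061224] [299  15]
[0.61779678 0.01979193 0.1656    ] -11.22615063763318 0.02587324240322788 0.03919374665189897
```

```bash
python3 -c "
from workcell import *
print(hand_in())"
```

```text
the job is handed in; nothing more can be done
None
```

The job is handed in at about 27 s: the orange box is stacked square on the blue box on the pan (centres within 1 mm, both at −12.8°), and the green pointer is within about 0.5° of the red needle's tip; no verdict came back.

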